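Weigh a ring under the balance's push-latch cover

ROBOT

A 6-joint arm with a two-finger parallel gripper is mounted at the origin on a cart in front of the work surface, level with it; the furniture and walls round the work are solid. World frame = base frame: x ahead of the robot, y to its left, z up, the work surface at z = 0. Lengths are in mm, angles in rad, forces in N, time in s.
With the tool pointing down it reaches from about 150 to 775 mm from the base axis. Payload 6.1 kg.
Tool frame: the origin (TCP) lies midway between the tips of the shut fingers; the grasp point (between the pads) lies 19 mm behind it (robot.tcp_to_grasp is the distance from the TCP to the grasp point, in mm); z points along the fingers, y is the direction in which the jaws open and shut (so a half turn about z gives the same grasp; the last joint's range is limited). The gripper opens to 85 mm and grips with 20 to 120 N. Pads are 22 mm wide; open, the fingers measure 114 mm over their backs; the gripper's body (76 mm by 85 mm) begins 54 mm behind the grasp point. The pads swing forward as they close: fully open they stand 13 mm farther back than shut.
Start: joints at [1.195, 0.126, -0.04, 1.405, 0, 1.571], TCP at [192.676, 488.348, 231.295] pointing down, gripper open.
Joint ranges: [-2.72, 2.72], [-0.95, 1.95], [-1.27, 1.35], [-1.78, 2.02], [-1.46, 1.47], [-3.14, 3.14]. Speed limits (rad/s): [2.39, 2.39, 3.01, 3.14, 3.14, 3.14].

INTERFACE

Orientations are given as [roll, pitch, yaw] about the fixed x, y, z axes, in that order (R = Rz(yaw) Ry(pitch) Rx(roll)).
In Python, from bench import robot gives the robot as it stands.
- The arm moves only by the tool step_arm, never from a script. Its argument "commands" is a list of rows, each a list of 3 entries, a list of its own where there are three numbers: the shift along the tool's x, y, z in m, then the turn about the tool's z in degrees, then the opening, from 0 (shut) to 1 (fully open). In form: [[[dx, dy, dz], yaw, fingers], ...]. A call has exactly 8 rows; each row shifts and turns the commanded pose from where the row before left it, along the tool's axes as they then stand; what a row does not reach is not made up. A row lasts 1/10 s, in which the tool goes at most 50 mm and 8.59 degrees, less where a joint would pass 70% of its speed; a pose out of reach is approached as far as the arm can. A call is refused whole if a number of a shift passes 0.05 or a number of a turn 8.59, either way. A call with a gripper value outside its range is refused whole. The fingers move at their own pace and stop on an object; "force" is the grip in N (left out, the last holds). Time passes only in rows, so rows that do not move let the fingers close, or fill a call up. It gives the time, the measured TCP pose, the force and the opening at its end, in the units of the state.
- robot.read_state(): the state, without advancing time (a new reading comes with each control period).
- robot.camera(name): name is "side" or "top" or "wrist"; returns (picture, depth): 480x640x3 uint8, red, green, blue; 480x640 float32, mm along the optical axis (not along the pixel's ray), 0 where there is no reading.
- robot.camera_params(name): a dict with "vfov" (degrees; the focal length in pixels is half the picture's height over the tangent of half this angle, whatever the lens; pixels are square), "cx", "cy" (the principal point, pixels), "k1" (the pictures are not rectified: a ray, as slopes to the right and down, at radius r is drawn at 1 + k1 r^2 times it, then the intrinsics apply), "R" (3x3) and "t" (3): a world point X has camera coordinates R X + t; the wrist camera has in their place "tool_from_camera" (4x4, takes a point from camera to tool coordinates, whose origin is the TCP and whose axes are the flange's). Camera axes: x right, y down, z forward; pixel columns grow to the right and rows downward; lengths in mm; the calibration is good to about 2 mm. A picture is of the moment at which its call begins: read the wrist's pose just before it. camera_params takes no time and is no camera call.
- robot.close_job(): hands the job in, once; it reports no verdict.
Trained networks look in the newest picture that a camera, given by its name, has taken for a name from the list of things; names that differ only in an ending like _2 or _b are one class to them, and where a whole thing is asked for, a point or a joint stands for the part that bears it (a point fixed in the world has none). Each returns a list of dicts, best first, with "score" (0 to 1); they miss things now and then, are a little off and sometimes report something else, mostly with a low value. They report only what shows in the picture. A call takes as long as a camera call.
- robot.look_for(thing, camera): "at" ([x, y, z] in mm, in world coordinates, good to about 4 mm: the middle of the surface that is visible of it).
- robot.landmark_of(thing, camera): "at" ([x, y, z] in mm, in world coordinates, good to about 4 mm: a listed point, or the origin of a listed thing).
The state is a dict: "t": time; "joints": joint angles; "dq": joint speeds; "joint_torque": joint torques, N m; "tcp_pos": TCP position; "eef_rot": TCP orientation; "force": force on the tool from outside, world axes, zero at the start; "ft_torque": the same for the moment, N m; "gripper_width": finger opening in mm.
Only numpy, scipy, OpenCV 4.12 (cv2) and the standard library are available. Lean on these libraries where they do the work, as an engineer would, in place of code of your own. Each camera call takes 0.05 s, during which the arm holds its last target.

TASK

Weigh the silver ring on the small balance: press the pad on its draught cover once so that the push-push latch lets go and the cover springs open, set the ring gently and flat on the middle of the steel pan, then swing the cover down and press the pad again until the latch holds it shut. It is a delicate instrument: feel for the latch and never lean on any part of it with more than 18 N, never load its pan with more than 10 N, and do not disturb the two gold rings, the loupe or the tweezers.

Things in the scene. Friction and masses are not known exactly. Their poses are not given: they have to be found in the camera images.
- balance: small white balance, 120 x 120 x 30 mm (x, y, z), fixed; screw feet set its underside 0 to 8 mm above the bench. Origin: centre of its underside. x points to its back, y to its left (hinge side), z up; display and keys in front. Weighing chamber round x = +15 mm: 76 mm wide (y), 71 mm deep (x), inside a thin rim whose top is 39 mm above the origin
- pan: round steel weighing pan, 52 mm across, on the load cell in the middle of the chamber, at x = 15, y = 0 mm of the balance; it gives 1 mm per 3 N. Origin on its axis, 31 mm above the balance's origin; its flat top is 6 mm higher still. It may take no knock or load above 10 N
- cover (a joint): hinge of the clear cover with grey frame (86 x 87 mm, 4 mm thick, 10 mm skirts), in rad: 0 (to 0.01) latched shut, negative when pressed in, 1.92 fully open (upright, leaning 20 deg outward to the left, its edge 90 mm above the hinge). Once freed, a light damped spring swings it fully open in about 2 s; it reopens unless latched. Holding it near shut takes about 1 N at the pad
- cover_hinge (a point): middle of the cover's hinge axis, which runs along the balance's x, at x = 15, y = +46, z = 45 mm of the balance. The cover's smooth outer (upper) face lies 6 mm outward of the axis; its free edge is 93 mm from the axis. It can be pushed shut with closed fingers on the outer face
- cover_pad (a point): middle of the black press pad (36 x 13 mm), let in flush at the cover's free right edge, 84.5 mm from the hinge axis, 51 mm above the balance's origin when latched. The latch changes over when the pad is pressed in 3 to 3.5 mm (8 to 10 N there, more nearer the hinge) and let go; less springs back. Soon after comes a hard end stop, felt as a steep rise: 11 to 13 N is surely enough
- ring_silver: silver-coloured finger ring lying flat on the bench, 26 x 22 x 6 mm (x, y, z), with a square setting at one end of x. Origin: centre of its underside; z is the bore's axis. To be weighed
- ring_gold_a: gold-coloured ring of the same shape, origin as the silver one; leave it (within 12 mm)
- ring_gold_b: the other gold-coloured ring, alike; leave it (within 12 mm)
- loupe: black eye loupe standing on the bench, 34 mm across, 30 mm tall, origin at the centre of its underside; leave it (within 12 mm)
- tweezers: steel tweezers lying on the bench, 12 x 126 x 8 mm (y is the long axis), origin at the centre of its underside; leave it (within 12 mm)

How it is judged (in metres and radians):
On the way, in this order (a step that is already met when the one before it is completed fails the run):
1. the latch has let go and the cover has sprung open (value of joint cover above 1.2 rad), for 0.2 s.
2. the silver ring lies on the pan, let go, under the open cover (horizontal distance between ring_silver and pan below 0.013 m and z of ring_silver in the frame of pan between 0.003 and 0.009 m and angle between ring_silver's own z axis and vertical below 0.2 rad and linear speed of ring_silver below 0.02 m/s and contact force between the fingers and ring_silver below 0.05 N and value of joint cover above 1.2 rad), for 0.2 s.
At the end, for the whole second after the job is handed in: The cover is shut and held by its latch alone, at rest (joint between -0.015 and 0.02 rad), with the silver ring lying flat and still on the pan, its centre within 13 mm of the pan's centre (value of joint cover between -0.015 and 0.02 rad and velocity of joint cover between -0.05 and 0.05 rad/s and horizontal distance between ring_silver and pan below 0.013 m and z of ring_silver in the frame of pan between 0.003 and 0.009 m and angle between ring_silver's own z axis and vertical below 0.2 rad and linear speed of ring_silver below 0.02 m/s and contact force between the fingers and ring_silver below 0.05 N); the robot touches nothing.
It fails at once if the robot loads any part of the balance with more than 18 N (contact force between any of the fingers, the arm and balance above 18 N).
It fails at once if the pan takes a knock or a load of more than 10 N (contact force between anything else and pan above 10 N).
It fails at once if a gold ring, the loupe or the tweezers is moved more than 12 mm (distance of any of ring_gold_a, ring_gold_b, loupe, tweezers from where it was at the start of the episode above 0.012 m).
It also fails if it takes over 62 s, if anything falls off the work surface, if the arm or the gripper's body presses on something with over 40 N, if the wrist force passes 120 N, or if a joint passes its speed limit or range.

## Working session

There is one attempt and no reset: what is moved stays moved. The work goes in short steps, Python scripts to look and compute and a tool call to move; the robot and the scene stay as the last step left them, time stands still between calls to the robot, and variables do not carry over. Pictures are saved under pics/ and viewed, and the job is handed in when it is done.

Besides the shell and the picture viewer there is one more tool, called after ">>>" as a command line: name --argument value ..., lists and objects as JSON in quotes. step_arm: Moves the arm, as the interface text tells. Its arguments: {"type":"object","properties":{"commands":{"type":"array"},"force":{"type":"number"}},"required":["commands"]}

```bash
mkdir -p pics; ls; python3 - <<'E'
from bench import robot
import cv2
s=robot.read_state();print({k:s[k] for k in('t','tcp_pos','eef_rot','force','gripper_width')})
for n in('top','side'):
    p,d=robot.camera(n);cv2.imwrite(f'pics/{n}0.png',p[:,:,::-1])
    for th in ('balance','ring_silver','cover','cover_pad','cover_hinge','pan'):
        try: print(n,th,'look',[(r['score'],r['at']) for r in robot.look_for(th,n)[:3]],'lm',[(r['score'],r['at']) for r in robot.landmark_of(th,n)[:3]])
        except Exception as e: print(n,th,e)
print(robot.read_state()['t'])
print(robot.camera_params('top'));print(robot.camera_params('wrist'))
E
```

```text
pics
{'t': 0.0, 'tcp_pos': array([192.53024673, 487.98595717, 230.5086241 ]), 'eef_rot': array([-3.13995897e+00, -2.97206281e-05,  2.76579272e+00]), 'force': array([-0.49277092, -0.39196721, -0.80806154]), 'gripper_width': 85.5288546145729}
top balance look [(0.87, [468.4, -102.6, 60.5]), (0.72, [510.8, -356.7, 10.5])] lm [(0.72, [471.7, -95.4, 9.2])]
top ring_silver look [(0.63, [511.5, -354.7, 7.4])] lm [(0.55, [507.3, -356.5, 0.7])]
top cover it knows: balance, cover_hinge, cover_pad, loupe, pan, ring_gold, ring_silver, tweezers
top cover_pad look [(0.93, [487.4, -101.0, 59.0])] lm [(0.88, [486.3, -138.0, 54.6])]
top cover_hinge look [(0.85, [484.4, -101.9, 57.0])] lm [(0.79, [484.8, -54.5, 50.5])]
top pan look [] lm []
side balance look [(0.63, [470.6, -133.4, 42.0]), (0.61, [586.6, -333.7, 4.4])] lm [(0.92, [470.9, -98.1, 7.0])]
side ring_silver look [] lm [(0.48, [507.1, -355.4, -0.6])]
side cover it knows: balance, cover_hinge, cover_pad, loupe, pan, ring_gold, ring_silver, tweezers
side cover_pad look [(0.81, [481.4, -112.8, 58.4]), (0.71, [646.8, -47.6, 18.4])] lm [(0.88, [4
[... 250 characters left out ...]
 0.06817967416722659, 'R': array([[-0.0190082 , -0.99945039, -0.02715902],
       [-0.99423537,  0.02176195, -0.10498782],
       [ 0.10552115,  0.02500683, -0.99410258]]), 't': array([-176.85710371,  565.19036376,  967.8403438 ])}
{'vfov': 64.27148994440776, 'cx': 322.3948191650922, 'cy': 239.6684001742457, 'k1': -0.005487535447856417, 'tool_from_camera': array([[-8.31321153e-04, -9.50477874e-01, -3.10791120e-01,
         7.87681013e+01],
       [ 9.99999645e-01, -7.46912740e-04, -3.90605833e-04,
        -1.69923278e-01],
       [ 1.39128355e-04, -3.10791334e-01,  9.50478157e-01,
        -1.42111622e+02],
       [ 0.00000000e+00,  0.00000000e+00,  0.00000000e+00,
         1.00000000e+00]])}
```

View pics/top0.png

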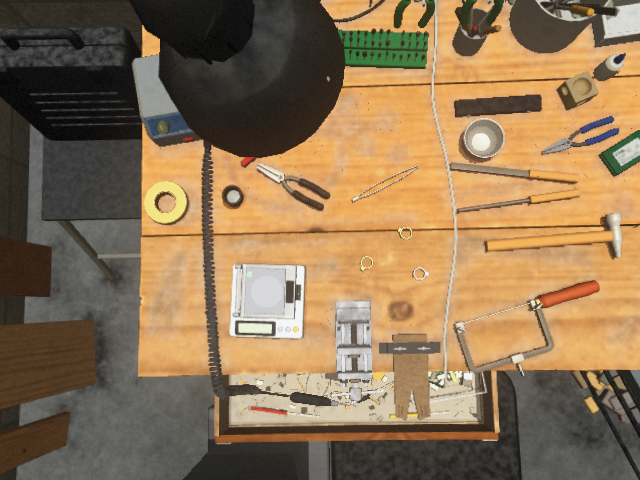

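View pics/side0.png

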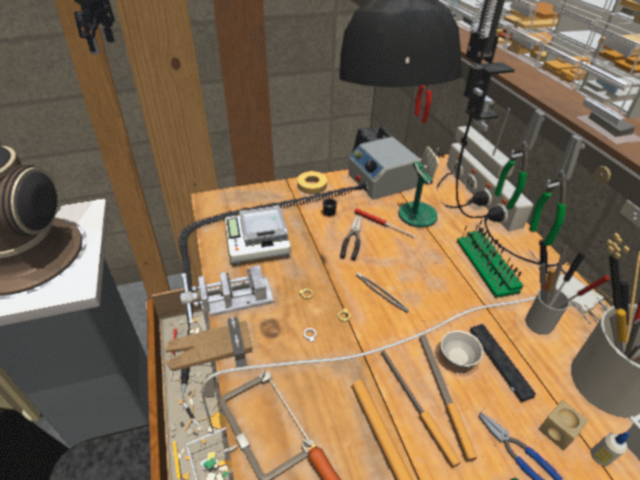

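```bash
cat > h.py <<'E'
import numpy as np,cv2
from bench import robot
from scipy.spatial.transform import Rotation as Ro
def intr(p): 
    f=240/np.tan(np.radians(p['vfov']/2)); return f,p['cx'],p['cy'],p['k1']
def ext(name,st=None):
    p=robot.camera_params(name)
    if name!='wrist':
        R=np.array(p['R']);t=np.array(p['t']);return p,R.T,-R.T@t
    st=st or robot.read_state()
    Rt=Ro.from_euler('xyz',st['eef_rot']).as_matrix();T=np.array(p['tool_from_camera'])
    return p,Rt@T[:3,:3],Rt@T[:3,3]+st['tcp_pos']
def ray(p,u,v):
    f,cx,cy,k=intr(p);xd=(u-cx)/f;yd=(v-cy)/f;x,y=xd,yd
    for _ in range(20):
        s=1+k*(x*x+y*y);x,y=xd/s,yd/s
    return np.array([x,y,1.])
def px2w(E,u,v,depth=None,z=None):
    p,R,c=E;d=R@ray(p,u,v)
    return c+d*(depth if z is None else (z-c[2])/d[2])
def w2px(E,X):
    p,R,c=E;q=R.T@(np.array(X)-c);f,cx,cy,k=intr(p);x,y=q[:2]/q[2];s=1+k*(x*x+y*y)
    return cx+f*x*s,cy+f*y*s
E
python3 - <<'E'
from h import *
p,d=robot.camera('top');E=ext('top');np.save('dt.npy',d)
crop=p[235:365,215:445,::-1];cv2.imwrite('pics/crop.png',cv2.resize(crop,None,fx=3.4,fy=3.4,interpolation=cv2.INTER_CUBIC))
for n,(u,v) in dict(lamp=(250,90),lampside=(200,100),cable=(208,250),cable2=(212,350),vise=(353,340),viset=(352,310),clamp=(430,347),bench=(330,280),btop=(298,330),cover=(268,270),ring=(419,268)).items(): print(n,px2w(E,u,v,d[v,u]).round(0))
for th in('ring_gold','loupe','tweezers','ring_silver'): print(th,[(r['score'],r['at']) for r in robot.landmark_of(th,'top')])
E
```

```text
lamp [ 668. -134.  453.]
lampside [664. -82. 439.]
cable [556.   1.  19.]
cable2 [390.  -6.  18.]
vise [ 403. -238.   33.]
viset [ 451. -238.   48.]
clamp [ 389. -364.   18.]
bench [ 502. -203.   -2.]
btop [ 421. -149.   34.]
cover [ 518. -104.   61.]
ring [ 520. -354.   -1.]
ring_gold [(0.61, [580.5, -333.9, 0.5]), (0.52, [524.9, -263.6, 1.2])]
loupe [(0.57, [646.2, -39.6, 0.6])]
tweezers [(0.71, [663.2, -301.1, 5.1])]
ring_silver [(0.59, [507.1, -357.0, 2.0]), (0.37, [485.9, -55.3, 50.7])]
```

View pics/crop.png

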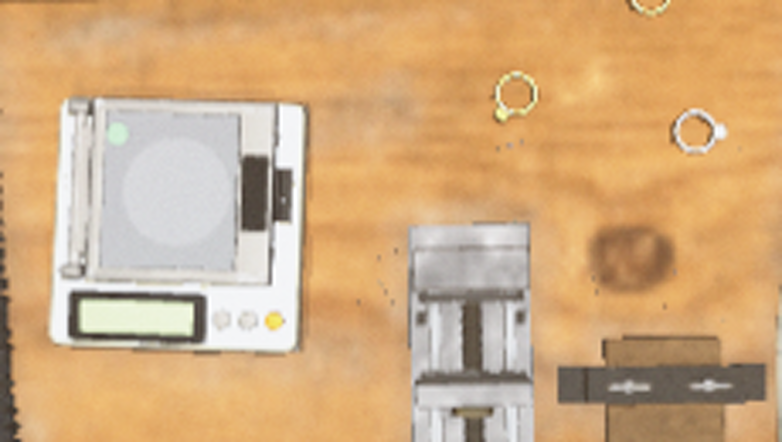

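```bash
cat >> h.py <<'E'
def plan(target,yaw,rows,grip,dyaw_dir=0,dec=4,start=None):
    st=robot.read_state();p=np.array(start[0] if start else st['tcp_pos']);y=start[1] if start else st['eef_rot'][2]
    dy=(yaw-y+np.pi)%(2*np.pi)-np.pi
    turn=round(-np.degrees(dy)/rows,2);out=[]
    tgt=np.array(target,float)
    for i in range(rows):
        step=(tgt-p)/(rows-i)
        c,s=np.cos(y),np.sin(y)
        d=[round(float(step@np.array([c,s,0]))/1e3,dec),round(float(step@np.array([s,-c,0]))/1e3,dec),round(float(-step[2])/1e3,dec)]
        p=p+1e3*(d[0]*np.array([c,s,0])+d[1]*np.array([s,-c,0])-d[2]*np.array([0,0,1]))
        y-=np.radians(turn);out.append([d,turn,grip])
    print(str(out).replace(' ',''));print('end',p.round(1),round(y,3))
E
python3 - <<'E'
from h import *
d=np.load('dt.npy');E=ext('top')
for u,v in((30,340),(30,270),(60,340),(15,430),(180,310),(80,400)): print(u,v,px2w(E,u,v,d[v,u]).round(0))
plan([480,-140,230],-np.pi/2,16,0)
E
```

```text
30 340 [ 389.  589. -567.]
30 270 [ 587.  702. -773.]
60 340 [ 381.  573. -700.]
15 430 [ 154.  643. -617.]
180 310 [457.  52.   0.]
80 400 [ 186.  595. -898.]
[[[-0.0311,-0.0299,0.0001],np.float64(-6.97),0],[[-0.0273,-0.0335,0.0001],np.float64(-6.97),0],[[-0.023,-0.0366,0.0001],np.float64(-6.97),0],[[-0.0184,-0.0391,0.0001],np.float64(-6.97),0],[[-0.0135,-0.041,0.0001],np.float64(-6.97),0],[[-0.0084,-0.0423,0.0001],np.float64(-6.97),0],[[-0.0032,-0.0431,0.0001],np.float64(-6.97),0],[[0.002,-0.0431,0.0001],np.float64(-6.97),0],[[0.0072,-0.0426,0.0001],np.float64(-6.97),0],[[0.0124,-0.0414,0.0001],np.float64(-6.97),0],[[0.0173,-0.0396,0.0],np.float64(-6.97),0],[[0.022,-0.0372,0.0001],np.float64(-6.97),0],[[0.0263,-0.0342,0.0],np.float64(-6.97),0],[[0.0303,-0.0308,0.0001],np.float64(-6.97),0],[[0.0337,-0.0269,0.0],np.float64(-6.97),0],[[0.0368,-0.0226,0.0001],np.float64(-6.97),0]]
end [ 480. -140.  230.] 4.712
```

>>> step_arm --commands '[[[-0.031, -0.03, 0], -6.97, 0], [[-0.027, -0.034, 0], -6.97, 0], [[-0.023, -0.037, 0], -6.97, 0], [[-0.018, -0.039, 0], -6.97, 0], [[-0.014, -0.041, 0], -6.97, 0], [[-0.008, -0.042, 0], -6.97, 0], [[-0.003, -0.043, 0], -6.97, 0], [[0.002, -0.043, 0], -6.97, 0]]'

```text
t: 2.25
tcp_pos: [333.2, 176.9, 231.6]
eef_rot: [-3.141, 0.001, -2.554]
force: [1.1, -0.3, 1.0]
gripper_width: 0.0
```

```bash
python3 - <<'E'
from h import *
print(robot.read_state()['joints'])
plan([480,-140,230],-np.pi/2,8,0,dec=3)
E
```

```text
[ 4.87969449e-01 -1.54049074e-01 -3.14289496e-01  1.40964445e+00
 -6.82947094e-05 -9.97123884e-02]
[[[0.007,-0.043,0.0],np.float64(-7.04),0],[[0.012,-0.042,0.0],np.float64(-7.04),0],[[0.017,-0.04,0.0],np.float64(-7.04),0],[[0.022,-0.038,0.0],np.float64(-7.04),0],[[0.026,-0.035,0.0],np.float64(-7.04),0],[[0.03,-0.031,0.001],np.float64(-7.04),0],[[0.034,-0.028,0.0],np.float64(-7.04),0],[[0.037,-0.023,0.001],np.float64(-7.04),0]]
end [ 479.9 -139.8  229.6] -1.571
```

>>> step_arm --commands '[[[0.007, -0.043, 0], -7.0, 0], [[0.012, -0.042, 0], -7.0, 0], [[0.017, -0.04, 0], -7.0, 0], [[0.022, -0.038, 0], -7.0, 0], [[0.026, -0.035, 0], -7.0, 0], [[0.03, -0.031, 0], -7.0, 0], [[0.034, -0.028, 0], -7.0, 0], [[0.037, -0.023, 0], -7.0, 0]]'

```text
t: 3.05
tcp_pos: [466.9, -133.9, 231.5]
eef_rot: [-3.141, 0.0, -1.608]
force: [-0.4, 0.8, 0.3]
gripper_width: -0.2
```

```bash
python3 - <<'E'
from h import *
st=robot.read_state();print(st['tcp_pos'],st['eef_rot'],st['force'],st['joints'])
p,d=robot.camera('wrist');cv2.imwrite('pics/w1.png',p[:,:,::-1]);np.savez('w1',p=p,d=d,st=st)
for th in('balance','cover_pad','cover_hinge'): print(th,[(r['score'],r['at']) for r in robot.landmark_of(th,'wrist')[:2]])
E
```

```text
[ 466.85932818 -133.93552477  231.46299908] [-3.14099906e+00  1.93749904e-06 -1.60760736e+00] [-0.39531933  0.78140526  0.34164637] [-2.79470766e-01  5.09738618e-02 -1.21708552e-01  1.39753818e+00
  1.44512210e-04 -1.81345602e+00]
balance [(0.61, [469.2, -100.4, 7.0])]
cover_pad [(0.77, [482.5, -137.2, 57.6])]
cover_hinge [(0.9, [487.9, -54.9, 53.3])]
```

View pics/w1.png

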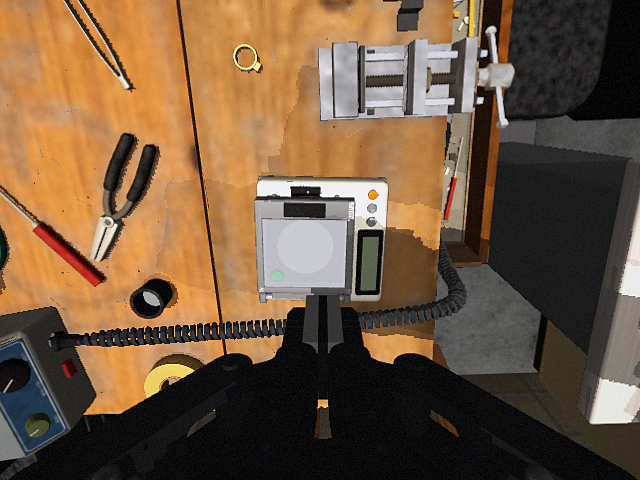

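```bash
python3 - <<'E'
from h import *
q=np.load('w1.npz',allow_pickle=True);st=q['st'].item();d=q['d'];E=ext('wrist',st)
for n,u,v in(('pad',304,210),('padL',284,210),('padR',325,210),('edge',260,230),('cov',300,270),('cov2',275,240),('bodyfr',378,187),('bodyr2',382,296),('bench',250,120),('bench2',420,200),('catch',305,190)):
    print(n,px2w(E,u,v,d[v,u]).round(1))
for z in(56,58): print(px2w(E,304.5,210,z=z).round(1))
E=ext('top')
for z in(56,58): print('top',px2w(E,289.7,291.8,z=z).round(1))
im=q['p'][165:315,240:400,::-1];cv2.imwrite('pics/w1c.png',cv2.resize(im,None,fx=4,fy=4,interpolation=cv2.INTER_CUBIC))
E
```

```text
pad [ 483.4 -138.1   57.3]
padL [ 500.4 -138.8   57.6]
padR [ 465.6 -137.4   57.1]
edge [ 522.5 -121.6   56.7]
cov [490.  -83.   56.6]
cov2 [ 510.  -112.5   58.1]
bodyfr [ 417.6 -151.1   34. ]
bodyr2 [407.6 -25.8  -0.9]
bench [ 533.2 -212.4   -2.1]
bench2 [ 370.8 -130.    -1.5]
catch [ 482.8 -151.5   37.2]
[ 483.1 -137.8   56. ]
[ 483.  -138.2   58. ]
top [ 482.2 -138.4   56. ]
top [ 482.2 -138.5   58. ]
```

View pics/w1c.png

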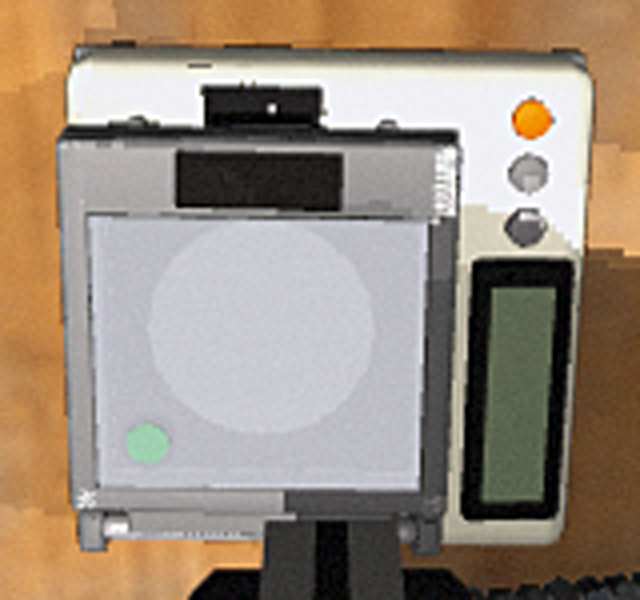

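```bash
python3 - <<'E'
from h import *
st=robot.read_state();print(st['tcp_pos'],st['eef_rot'],st['force'])
plan([483,-142,72],-1.608,6,0,dec=3)
E
```

```text
[ 466.37700604 -132.79607293  230.85974068] [ 3.14053593e+00  5.35818526e-04 -1.61519788e+00] [ 0.21838923  0.37367288 -0.17277547]
[[[0.001,-0.003,0.026],np.float64(-0.07),0],[[0.001,-0.003,0.027],np.float64(-0.07),0],[[0.002,-0.003,0.026],np.float64(-0.07),0],[[0.001,-0.003,0.027],np.float64(-0.07),0],[[0.002,-0.002,0.026],np.float64(-0.07),0],[[0.002,-0.003,0.027],np.float64(-0.07),0]]
end [ 483.  -142.5   71.9] -1.608
```

>>> step_arm --commands '[[[0.001, -0.003, 0.026], 0, 0], [[0.001, -0.003, 0.027], 0, 0], [[0.002, -0.003, 0.026], 0, 0], [[0.001, -0.003, 0.027], 0, 0], [[0.002, -0.002, 0.026], 0, 0], [[0.002, -0.003, 0.027], 0, 0], [[0, 0, 0], 0, 0], [[0, 0, 0], 0, 0]]'

```text
t: 4.05
tcp_pos: [482.6, -140.7, 72.9]
eef_rot: [3.141, 0.0, -1.611]
force: [0.9, 0.4, 0.2]
gripper_width: -0.1
```

```bash
python3 - <<'E'
from h import *
F=[]
for i in range(2):
    st=robot.read_state();p,d=robot.camera('wrist');F.append(st['force'])
print(F,st['tcp_pos'],st['eef_rot'])
cv2.imwrite('pics/w2.png',p[:,:,::-1])
print([(r['score'],r['at']) for r in robot.landmark_of('cover_pad','wrist')[:2]])
E
```

```text
[array([0.88763501, 0.41734672, 0.24352321]), array([ 1.19632711, -0.15174556,  0.38915123])] [ 483.38444171 -141.0367346    73.70392866] [-3.14047253e+00 -1.72614643e-04 -1.61139857e+00]
[]
```

View pics/w2.png

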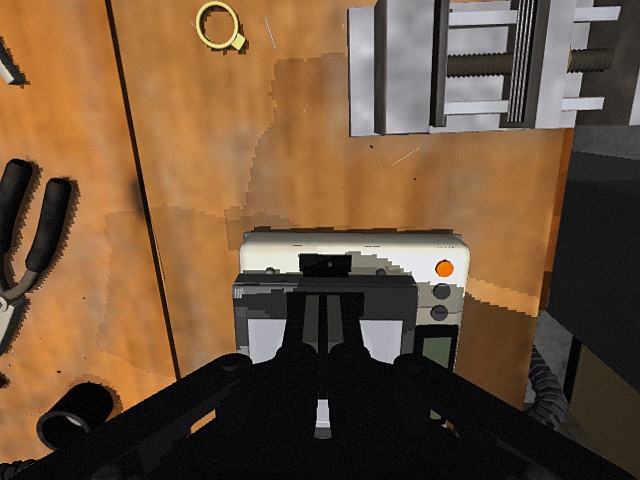

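>>> step_arm --commands '[[[0, 0, 0.003], 0, 0], [[0, 0, 0.003], 0, 0], [[0, 0, 0.002], 0, 0], [[0, 0, 0.002], 0, 0], [[0, 0, 0.001], 0, 0], [[0, 0, 0], 0, 0], [[0, 0, 0], 0, 0], [[0, 0, 0], 0, 0]]'

```text
t: 5.0
tcp_pos: [483.1, -141.7, 61.4]
eef_rot: [-3.142, -0.0, -1.612]
force: [-0.2, 0.2, 0.0]
gripper_width: -0.1
```

>>> step_arm --commands '[[[0, 0, 0.0005], 0, 0], [[0, 0, 0.0005], 0, 0], [[0, 0, 0.0005], 0, 0], [[0, 0, 0.0005], 0, 0], [[0, 0, 0], 0, 0], [[0, 0, 0], 0, 0], [[0, 0, 0], 0, 0], [[0, 0, 0], 0, 0]]'

```text
t: 5.8
tcp_pos: [483.1, -141.7, 59.4]
eef_rot: [-3.141, -0.0, -1.612]
force: [-0.2, -0.6, -0.0]
gripper_width: -0.1
```

>>> step_arm --commands '[[[0, 0, 0.0005], 0, 0], [[0, 0, 0.0005], 0, 0], [[0, 0, 0.0005], 0, 0], [[0, 0, 0.0005], 0, 0], [[0, 0, 0], 0, 0], [[0, 0, 0], 0, 0], [[0, 0, 0], 0, 0], [[0, 0, 0], 0, 0]]'

```text
t: 6.6
tcp_pos: [483.1, -141.7, 57.4]
eef_rot: [-3.141, -0.0, -1.612]
force: [-1.0, -0.1, 3.4]
gripper_width: 0.6
```

>>> step_arm --commands '[[[0, 0, 0.0005], 0, 0], [[0, 0, 0.0005], 0, 0], [[0, 0, 0.0005], 0, 0], [[0, 0, 0], 0, 0], [[0, 0, 0], 0, 0], [[0, 0, 0], 0, 0], [[0, 0, 0], 0, 0], [[0, 0, 0], 0, 0]]'

```text
t: 7.4
tcp_pos: [483.2, -141.8, 56.2]
eef_rot: [-3.141, -0.0, -1.612]
force: [-1.5, -1.0, 5.2]
gripper_width: 0.1
```

>>> step_arm --commands '[[[0, 0, 0.0005], 0, 0], [[0, 0, 0.0005], 0, 0], [[0, 0, 0], 0, 0], [[0, 0, 0], 0, 0], [[0, 0, 0], 0, 0], [[0, 0, 0], 0, 0], [[0, 0, 0], 0, 0], [[0, 0, 0], 0, 0]]'

```text
t: 8.2
tcp_pos: [483.2, -141.8, 55.3]
eef_rot: [-3.141, -0.0, -1.612]
force: [-2.4, 0.5, 7.3]
gripper_width: -0.1
```

>>> step_arm --commands '[[[0, 0, 0.0005], 0, 0], [[0, 0, 0.0005], 0, 0], [[0, 0, 0], 0, 0], [[0, 0, 0], 0, 0], [[0, 0, 0], 0, 0], [[0, 0, 0], 0, 0], [[0, 0, 0], 0, 0], [[0, 0, 0], 0, 0]]'

```text
t: 9.0
tcp_pos: [483.2, -141.9, 54.5]
eef_rot: [-3.141, -0.0, -1.612]
force: [-2.4, -1.1, 8.6]
gripper_width: 0.1
```

>>> step_arm --commands '[[[0, 0, 0.0005], 0, 0], [[0, 0, 0], 0, 0], [[0, 0, 0], 0, 0], [[0, 0, 0], 0, 0], [[0, 0, 0], 0, 0], [[0, 0, 0], 0, 0], [[0, 0, 0], 0, 0], [[0, 0, 0], 0, 0]]'

```text
t: 9.8
tcp_pos: [483.2, -141.9, 54.1]
eef_rot: [-3.141, -0.001, -1.612]
force: [-3.1, 0.3, 9.3]
gripper_width: -0.2
```

>>> step_arm --commands '[[[0, 0, 0.0005], 0, 0], [[0, 0, 0.0003], 0, 0], [[0, 0, 0], 0, 0], [[0, 0, 0], 0, 0], [[0, 0, 0], 0, 0], [[0, 0, 0], 0, 0], [[0, 0, 0], 0, 0], [[0, 0, 0], 0, 0]]'

```text
t: 10.6
tcp_pos: [483.3, -141.9, 53.5]
eef_rot: [-3.141, -0.001, -1.612]
force: [-3.5, 0.2, 10.2]
gripper_width: 0.2
```

>>> step_arm --commands '[[[0, 0, 0.0005], 0, 0], [[0, 0, 0.0003], 0, 0], [[0, 0, 0], 0, 0], [[0, 0, 0], 0, 0], [[0, 0, 0], 0, 0], [[0, 0, 0], 0, 0], [[0, 0, 0], 0, 0], [[0, 0, 0], 0, 0]]'

```text
t: 11.4
tcp_pos: [483.3, -141.9, 53.0]
eef_rot: [-3.14, -0.001, -1.612]
force: [-4.6, 0.5, 12.4]
gripper_width: -0.4
```

>>> step_arm --commands '[[[0, 0, -0.003], 0, 0], [[0, 0, -0.02], 0, 0], [[0.03, 0, -0.03], 0, 0], [[0.045, 0, -0.03], 0, 0], [[0.045, 0, -0.03], 0, 0], [[0.045, 0, -0.03], 0, 0], [[0.02, 0, -0.02], 0, 0], [[0, 0, 0], 0, 0]]'

```text
t: 12.2
tcp_pos: [476.7, -319.6, 210.1]
eef_rot: [-3.138, -0.003, -1.616]
force: [0.4, 0.6, -0.2]
gripper_width: -0.1
```

```bash
python3 - <<'E'
from h import *
st=robot.read_state();print(st['tcp_pos'],st['eef_rot'],st['force'],st['joints'])
p,d=robot.camera('wrist');cv2.imwrite('pics/w3.png',p[:,:,::-1]);np.savez('w3',p=p,d=d,st=st)
p,d=robot.camera('side');cv2.imwrite('pics/s3.png',p[:,:,::-1])
for th in('ring_silver','ring_gold'): print(th,[(r['score'],r['at']) for r in robot.landmark_of(th,'wrist')[:2]])
E
```

```text
[ 476.65915822 -319.56959347  210.09911641] [-3.13788413e+00 -2.58775311e-03 -1.61561408e+00] [ 0.4194042   0.60835761 -0.23994921] [-5.90459819e-01  2.15552079e-01  2.15546304e-02  1.37228590e+00
 -2.87381648e-04 -2.11644384e+00]
ring_silver [(0.6, [512.1, -356.9, 6.2])]
ring_gold [(0.64, [525.2, -266.5, -2.9]), (0.48, [580.9, -330.1, -0.4])]
```

View pics/w3.png

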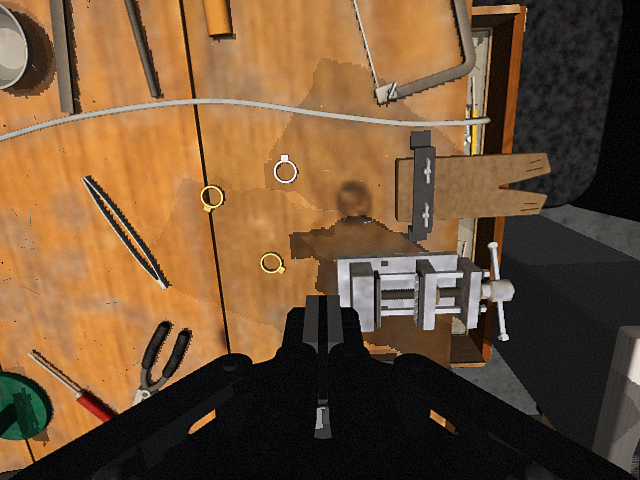

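View pics/s3.png

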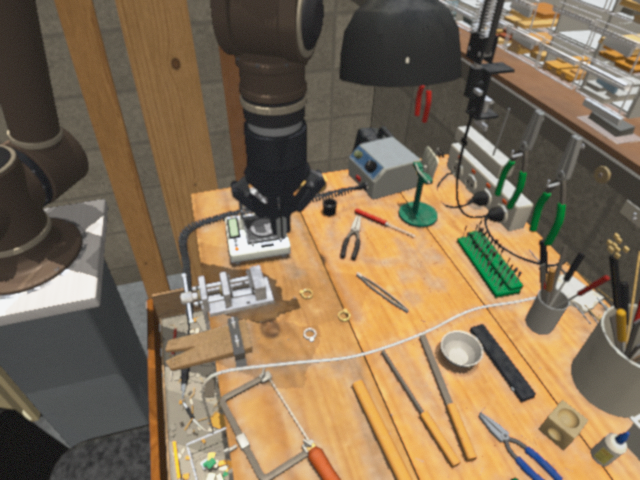

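```bash
python3 - <<'E'
from h import *
q=np.load('w3.npz',allow_pickle=True);E=ext('wrist',q['st'].item())
im=q['p'];cv2.imwrite('pics/w3c.png',cv2.resize(im[145:190,260:310,::-1],None,fx=10,fy=10,interpolation=cv2.INTER_CUBIC))
p,d=robot.camera('top');cv2.imwrite('pics/t3c.png',cv2.resize(p[235:365,215:345,::-1],None,fx=4,fy=4))
print(px2w(E,285,172,z=4),px2w(E,284,158,z=4))
E2=ext('top');print(px2w(E2,215+694/3.4,235+131/3.4,z=4))
E
```

```text
[ 510.91673072 -352.83364289    4.        ] [ 510.87278011 -365.32978078    4.        ]
[ 510.07973784 -353.0327308     4.        ]
```

View pics/w3c.png

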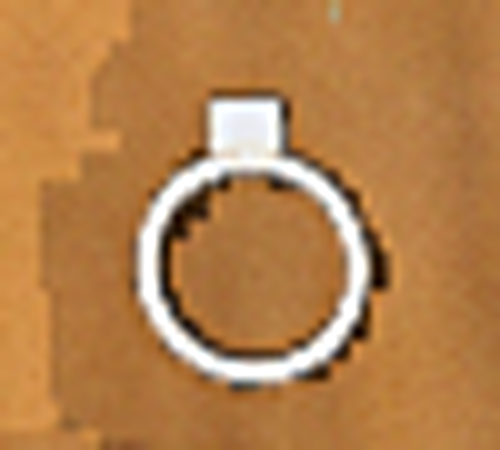

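View pics/t3c.png

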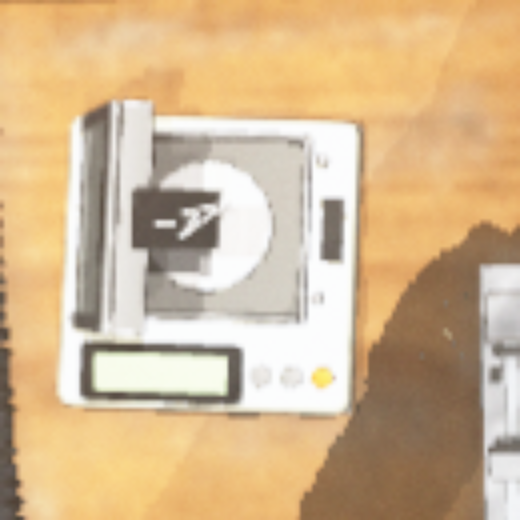

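```bash
python3 - <<'E'
from h import *
plan([510.8,-353.3,30],-1.616,6,0.55,dec=3)
E
```

```text
[[[0.006,-0.006,0.029],np.float64(0.05),0.55],[[0.006,-0.006,0.029],np.float64(0.05),0.55],[[0.006,-0.006,0.03],np.float64(0.05),0.55],[[0.006,-0.006,0.029],np.float64(0.05),0.55],[[0.006,-0.006,0.03],np.float64(0.05),0.55],[[0.007,-0.007,0.029],np.float64(0.05),0.55]]
end [ 510.8 -353.5   30.5] -1.616
```

>>> step_arm --commands '[[[0.006, -0.006, 0.029], 0, 0.55], [[0.006, -0.006, 0.029], 0, 0.55], [[0.006, -0.006, 0.03], 0, 0.55], [[0.006, -0.006, 0.029], 0, 0.55], [[0.006, -0.006, 0.03], 0, 0.55], [[0.007, -0.007, 0.029], 0, 0.55], [[0, 0, 0], 0, 0.55], [[0, 0, 0], 0, 0.55]]'

```text
t: 13.25
tcp_pos: [510.7, -353.4, 31.4]
eef_rot: [3.14, 0.001, -1.611]
force: [0.0, -0.2, 0.1]
gripper_width: 47.3
```

```bash
python3 - <<'E'
from h import *
st=robot.read_state();print(st['tcp_pos'],st['eef_rot'],st['force'],st['gripper_width'])
p,d=robot.camera('wrist');cv2.imwrite('pics/w4.png',p[:,:,::-1])
E=ext('wrist',st);print(w2px(E,[510.8,-353.3,6]),w2px(E,st['tcp_pos']))
E
```

```text
[ 510.68342717 -353.4452183    31.41018206] [ 3.13950596e+00  1.45217575e-03 -1.61112419e+00] [ 0.0438296  -0.23420886  0.12129077] 47.300659154906704
(np.float64(323.6254703045823), np.float64(289.83737453097945)) (np.float64(324.10174415330937), np.float64(315.91550978807436))
```

View pics/w4.png

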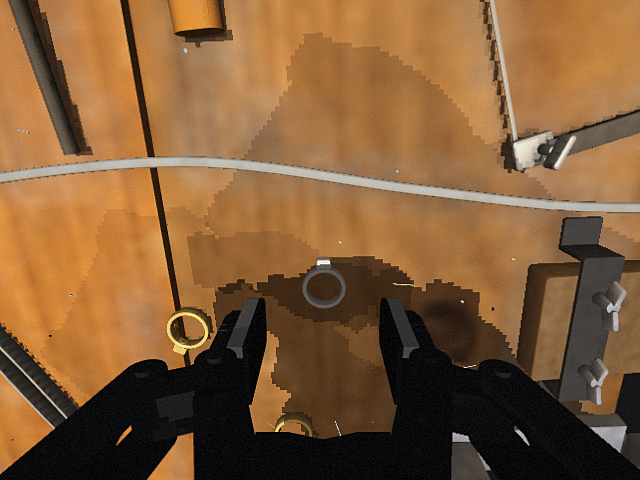

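>>> step_arm --commands '[[[0, 0, 0.008], 0, 0.55], [[0, 0, 0.008], 0, 0.55], [[0, 0, 0.007], 0, 0.55], [[0, 0, 0.004], 0, 0.55], [[0, 0, 0.003], 0, 0.55], [[0, 0, 0], 0, 0.55], [[0, 0, 0], 0, 0.5], [[0, 0, 0], 0, 0.45]]' --force 20

```text
t: 14.1
tcp_pos: [511.5, -355.0, 2.2]
eef_rot: [-3.141, -0.0, -1.612]
force: [0.1, -0.5, -0.5]
gripper_width: 38.6
```

>>> step_arm --commands '[[[0, 0, 0], 0, 0.4], [[0, 0, 0], 0, 0.36], [[0, 0, 0], 0, 0.32], [[0, 0, 0], 0, 0.28], [[0, 0, 0], 0, 0.24], [[0, 0, 0], 0, 0.2], [[0, 0, 0], 0, 0.2], [[0, 0, 0], 0, 0.2]]' --force 20

```text
t: 14.9
tcp_pos: [511.3, -354.9, 2.1]
eef_rot: [-3.141, -0.0, -1.612]
force: [-1.3, 1.1, 2.8]
gripper_width: 18.9
```

```bash
python3 - <<'E'
from h import *
st=robot.read_state();print(st['tcp_pos'],st['eef_rot'],st['force'],st['gripper_width'])
p,d=robot.camera('wrist');cv2.imwrite('pics/w5.png',cv2.resize(p[220:370,220:420,::-1],None,fx=4,fy=4))
E
```

```text
[ 511.32309983 -354.86096193    2.10609939] [-3.14139508e+00 -8.39443583e-05 -1.61215689e+00] [-1.28858026  1.09257923  2.83221055] 18.913414448216994
```

View pics/w5.png

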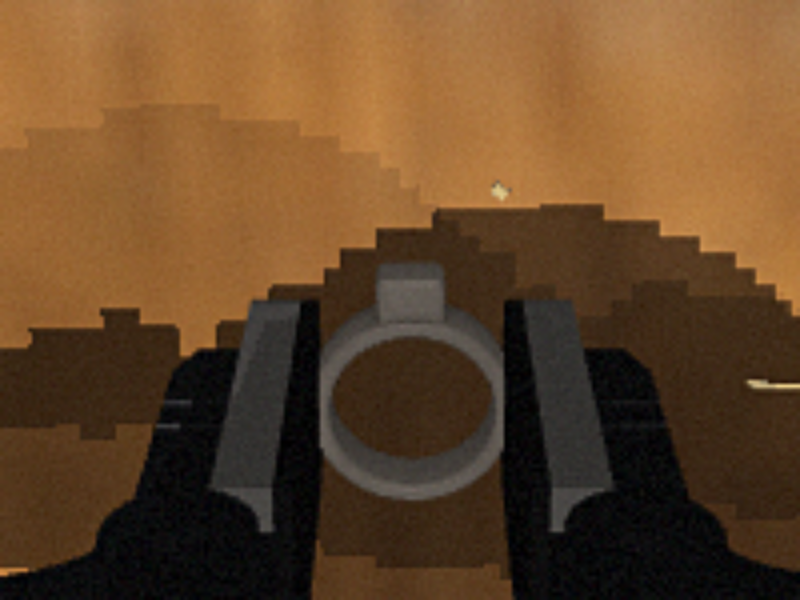

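>>> step_arm --commands '[[[0, 0, 0], 0, 0.1], [[0, 0, 0], 0, 0.1], [[0, 0, -0.003], 0, 0.1], [[0, 0, -0.01], 0, 0.1], [[0, 0, -0.02], 0, 0.1], [[0, 0, -0.03], 0, 0.1], [[0, 0, -0.04], 0, 0.1], [[0, 0, -0.04], 0, 0.1]]' --force 25

```text
t: 15.75
tcp_pos: [510.9, -354.6, 146.6]
eef_rot: [3.141, 0.0, -1.612]
force: [1.3, -0.3, -0.1]
gripper_width: 18.9
```

```bash
python3 - <<'E'
from h import *
st=robot.read_state();print(st['tcp_pos'],st['eef_rot'],st['force'],st['gripper_width'])
p,d=robot.camera('wrist');cv2.imwrite('pics/w6.png',cv2.resize(p[220:370,220:420,::-1],None,fx=4,fy=4))
np.save('d6.npy',d)
p,d=robot.camera('top');cv2.imwrite('pics/t6c.png',cv2.resize(p[235:365,215:345,::-1],None,fx=4,fy=4))
robot.camera('side')
for c in('top','side'):
  for th in('pan','cover_pad','cover_hinge','balance'): print(c,th,[(r['score'],r['at']) for r in robot.landmark_of(th,c)[:2]])
E
```

```text
[ 510.86513889 -354.58808062  146.59017624] [ 3.14106474e+00  2.93507114e-04 -1.61224622e+00] [ 1.33716187 -0.25493248 -0.07866727] 18.868745410327243
top pan [(0.8, [480.8, -99.4, 40.4]), (0.21, [579.3, -333.1, 0.1])]
top cover_pad [(0.84, [494.0, -17.5, 126.7])]
top cover_hinge [(0.89, [487.2, -53.4, 52.2]), (0.36, [471.9, -100.7, 5.7])]
top balance [(0.76, [469.6, -98.9, 6.7])]
side pan [(0.49, [480.6, -97.6, 36.1]), (0.19, [471.6, -99.0, 8.6])]
side cover_pad [(0.98, [489.3, -20.8, 131.2]), (0.32, [473.0, -100.2, 7.0])]
side cover_hinge [(0.89, [484.1, -51.0, 53.8])]
side balance [(0.98, [470.2, -98.6, 6.1])]
```

View pics/w6.png

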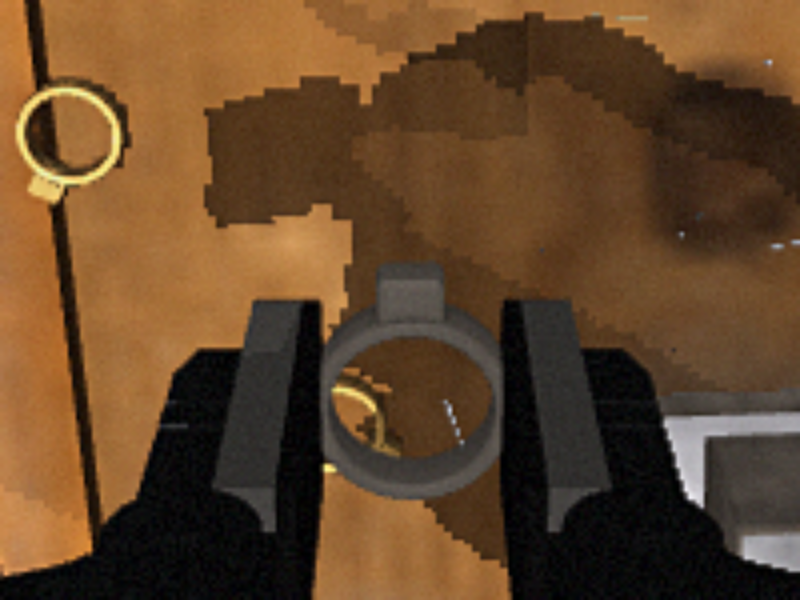

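View pics/t6c.png

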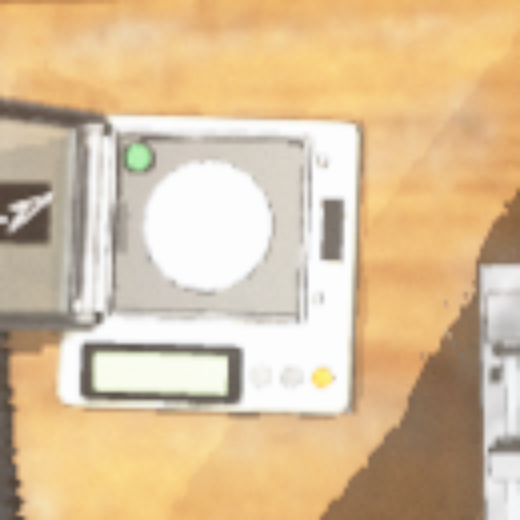

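```bash
python3 - <<'E'
from h import *
E=ext('top');print(px2w(E,267.25,291.25,z=44))
plan([483.3,-100.5,110],-1.612,8,0.1,dec=3)
plan([483.3,-100.5,146],-1.612,7,0.1,dec=3)
E
```

```text
[ 484.16668165 -100.94890626   44.        ]
[[[-0.032,0.005,0.004],np.float64(-0.0),0.1],[[-0.032,0.005,0.004],np.float64(-0.0),0.1],[[-0.031,0.005,0.004],np.float64(-0.0),0.1],[[-0.032,0.005,0.004],np.float64(-0.0),0.1],[[-0.031,0.004,0.004],np.float64(-0.0),0.1],[[-0.032,0.005,0.005],np.float64(-0.0),0.1],[[-0.031,0.004,0.004],np.float64(-0.0),0.1],[[-0.032,0.005,0.005],np.float64(-0.0),0.1]]
end [ 483.3 -100.2  109.8] -1.612
[[[-0.036,0.005,-0.0],np.float64(-0.0),0.1],[[-0.036,0.005,-0.0],np.float64(-0.0),0.1],[[-0.036,0.006,-0.0],np.float64(-0.0),0.1],[[-0.036,0.005,-0.001],np.float64(-0.0),0.1],[[-0.036,0.006,-0.0],np.float64(-0.0),0.1],[[-0.036,0.005,-0.001],np.float64(-0.0),0.1],[[-0.037,0.006,-0.0],np.float64(-0.0),0.1]]
end [ 483.3 -100.2  145.8] -1.612
```

>>> step_arm --commands '[[[-0.036, 0.005, 0], 0, 0.1], [[-0.036, 0.005, 0], 0, 0.1], [[-0.036, 0.005, 0], 0, 0.1], [[-0.036, 0.005, 0], 0, 0.1], [[-0.036, 0.006, 0.01], 0, 0.1], [[-0.036, 0.005, 0.015], 0, 0.1], [[-0.037, 0.006, 0.02], 0, 0.1], [[0, 0, 0.02], 0, 0.1]]'

```text
t: 17.1
tcp_pos: [483.8, -97.1, 79.2]
eef_rot: [3.141, 0.001, -1.608]
force: [0.6, 0.1, 0.2]
gripper_width: 18.5
```

```bash
python3 - <<'E'
from h import *
st=robot.read_state();p,d=robot.camera('wrist');st=robot.read_state();print(st['tcp_pos'],st['eef_rot'],st['force'],st['gripper_width'])
cv2.imwrite('pics/w7.png',p[:,:,::-1])
plan([484,-101,54],-1.612,4,0.1,dec=4)
E
```

```text
[482.40893685 -98.15253948  75.852757  ] [ 3.13677257e+00  9.22084218e-04 -1.60877039e+00] [-1.37537025  0.90347606 -3.31106953] 18.791025631557776
[[[0.0007,-0.0004,0.0055],np.float64(0.05),0.1],[[0.0007,-0.0004,0.0055],np.float64(0.05),0.1],[[0.0007,-0.0005,0.0054],np.float64(0.05),0.1],[[0.0007,-0.0004,0.0055],np.float64(0.05),0.1]]
end [ 484. -101.   54.] -1.612
```

View pics/w7.png

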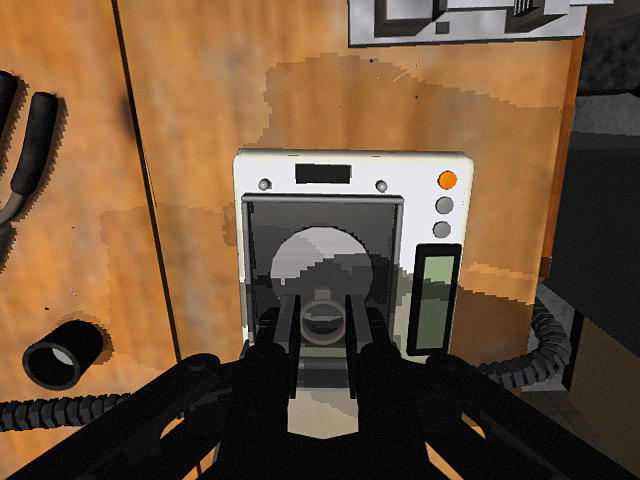

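>>> step_arm --commands '[[[0.001, 0, 0.006], 0, 0.1], [[0.001, 0, 0.006], 0, 0.1], [[0.001, 0, 0.006], 0, 0.1], [[0, 0, 0.004], 0, 0.1], [[0, 0, 0], 0, 0.1], [[0, 0, 0], 0, 0.1], [[0, 0, 0], 0, 0.1], [[0, 0, 0], 0, 0.1]]'

```text
t: 17.95
tcp_pos: [484.8, -103.6, 58.2]
eef_rot: [-3.141, -0.0, -1.612]
force: [-0.1, -0.2, -1.2]
gripper_width: 18.6
```

```bash
python3 - <<'E'
from h import *
st=robot.read_state();p,d=robot.camera('wrist');print(st['tcp_pos'],st['eef_rot'],st['force'],st['gripper_width'])
cv2.imwrite('pics/w8.png',cv2.resize(p[180:400,200:480,::-1],None,fx=2.8,fy=2.8))
E=ext('wrist',st);print(w2px(E,[484.2,-101,44]),w2px(E,[484.2,-75,44]),w2px(E,[484.2,-127,44]))
E
```

```text
[ 484.84140374 -103.59343799   58.2300775 ] [-3.14106742e+00 -9.90145547e-05 -1.61225820e+00] [-0.11009948 -0.21150888 -1.18042352] 18.563084068249022
(np.float64(325.67719353580156), np.float64(305.3688864093961)) (np.float64(327.8375472483011), np.float64(354.2936527265771)) (np.float64(323.3066736150731), np.float64(251.6863548949931))
```

View pics/w8.png

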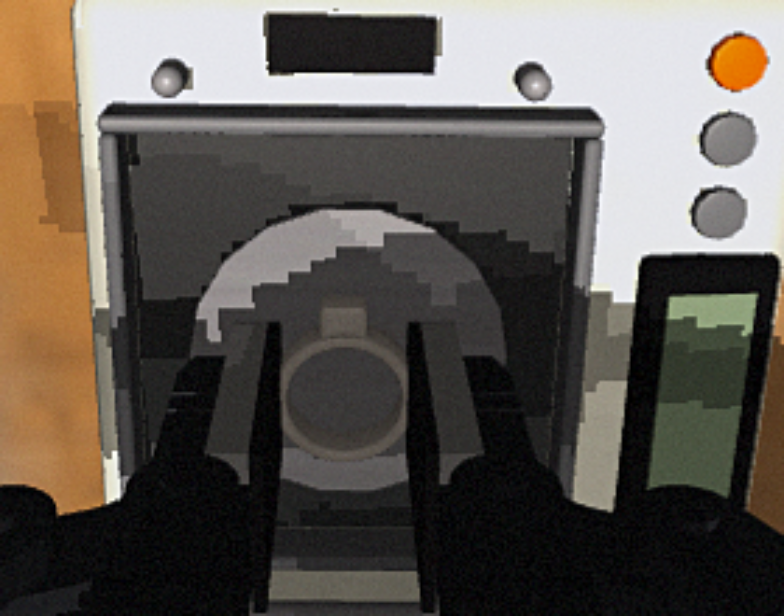

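>>> step_arm --commands '[[[-0.001, 0, 0.002], 0, 0.1], [[-0.0015, 0, 0.002], 0, 0.1], [[0, 0, 0.002], 0, 0.1], [[0, 0, 0.0015], 0, 0.1], [[0, 0, 0.001], 0, 0.1], [[0, 0, 0], 0, 0.1], [[0, 0, 0], 0, 0.1], [[0, 0, 0], 0, 0.1]]'

```text
t: 18.8
tcp_pos: [484.8, -101.1, 49.5]
eef_rot: [-3.141, -0.0, -1.612]
force: [0.0, -0.3, -0.1]
gripper_width: 18.8
```

>>> step_arm --commands '[[[0, 0, 0.0005], 0, 0.1], [[0, 0, 0.0005], 0, 0.1], [[0, 0, 0.0005], 0, 0.1], [[0, 0, 0], 0, 0.1], [[0, 0, 0], 0, 0.1], [[0, 0, 0], 0, 0.1], [[0, 0, 0], 0, 0.1], [[0, 0, 0], 0, 0.1]]'

```text
t: 19.6
tcp_pos: [484.8, -101.0, 48.0]
eef_rot: [-3.142, -0.0, -1.612]
force: [-0.5, 0.0, -0.8]
gripper_width: 18.7
```

>>> step_arm --commands '[[[0, 0, 0.0004], 0, 0.1], [[0, 0, 0.0004], 0, 0.1], [[0, 0, 0.0002], 0, 0.1], [[0, 0, 0], 0, 0.1], [[0, 0, 0], 0, 0.1], [[0, 0, 0], 0, 0.1], [[0, 0, 0], 0, 0.1], [[0, 0, 0], 0, 0.1]]'

```text
t: 20.4
tcp_pos: [484.7, -101.0, 46.9]
eef_rot: [-3.142, -0.0, -1.612]
force: [-0.8, 0.3, -0.2]
gripper_width: 18.7
```

>>> step_arm --commands '[[[0, 0, 0.0004], 0, 0.1], [[0, 0, 0.0004], 0, 0.1], [[0, 0, 0], 0, 0.1], [[0, 0, 0], 0, 0.1], [[0, 0, 0], 0, 0.1], [[0, 0, 0], 0, 0.1], [[0, 0, 0], 0, 0.1], [[0, 0, 0], 0, 0.1]]'

```text
t: 21.2
tcp_pos: [484.7, -101.0, 46.1]
eef_rot: [-3.142, -0.0, -1.612]
force: [-0.1, 0.3, 0.2]
gripper_width: 18.0
```

>>> step_arm --commands '[[[0, 0, 0.0004], 0, 0.1], [[0, 0, 0.0002], 0, 0.1], [[0, 0, 0], 0, 0.1], [[0, 0, 0], 0, 0.1], [[0, 0, 0], 0, 0.1], [[0, 0, 0], 0, 0.1], [[0, 0, 0], 0, 0.1], [[0, 0, 0], 0, 0.1]]'

```text
t: 22.0
tcp_pos: [484.7, -101.0, 45.5]
eef_rot: [3.142, 0.0, -1.612]
force: [-0.3, -1.0, -0.5]
gripper_width: 18.6
```

>>> step_arm --commands '[[[0, 0, 0.0004], 0, 0.1], [[0, 0, 0.0004], 0, 0.1], [[0, 0, 0], 0, 0.1], [[0, 0, 0], 0, 0.1], [[0, 0, 0], 0, 0.1], [[0, 0, 0], 0, 0.1], [[0, 0, 0], 0, 0.1], [[0, 0, 0], 0, 0.1]]'

```text
t: 22.8
tcp_pos: [484.8, -101.0, 44.8]
eef_rot: [-3.141, -0.0, -1.612]
force: [-1.1, 0.0, 2.3]
gripper_width: 18.5
```

>>> step_arm --commands '[[[0, 0, 0], 0, 0.22], [[0, 0, 0], 0, 0.23], [[0, 0, 0], 0, 0.25], [[0, 0, 0], 0, 0.27], [[0, 0, 0], 0, 0.3], [[0, 0, 0], 0, 0.33], [[0, 0, 0], 0, 0.33], [[0, 0, 0], 0, 0.33]]'

```text
t: 23.6
tcp_pos: [484.7, -101.0, 44.7]
eef_rot: [3.141, -0.0, -1.612]
force: [0.1, -0.0, -0.4]
gripper_width: 28.1
```

```bash
python3 - <<'E'
from h import *
st=robot.read_state();p,d=robot.camera('wrist');print(st['tcp_pos'],st['eef_rot'],st['force'],st['gripper_width'])
cv2.imwrite('pics/w9.png',cv2.resize(p[180:400,200:480,::-1],None,fx=2.8,fy=2.8))
E
```

```text
[ 484.7190917  -101.02333729   44.67755941] [ 3.14149720e+00 -3.11030977e-05 -1.61214272e+00] [ 0.1438171  -0.02710784 -0.40150917] 28.071203140677472
```

View pics/w9.png

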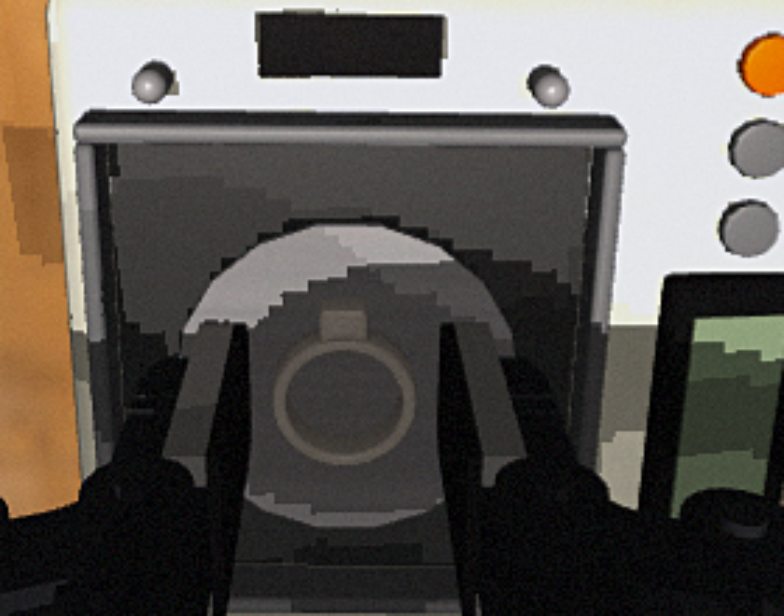

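>>> step_arm --commands '[[[0, 0, -0.002], 0, 0.33], [[0, 0, -0.01], 0, 0.33], [[0, 0, -0.025], 0, 0.33], [[0, 0, -0.035], 0, 0.2], [[0, 0, -0.035], 0, 0], [[0, 0, -0.025], 0, 0], [[0, 0, 0], 0, 0], [[0, 0, 0], 0, 0]]'

```text
t: 24.45
tcp_pos: [485.1, -101.1, 177.6]
eef_rot: [-3.14, -0.0, -1.612]
force: [-0.7, 0.3, -0.4]
gripper_width: 0.2
```

```bash
python3 - <<'E'
from h import *
st=robot.read_state();p,d=robot.camera('wrist');print(st['tcp_pos'],st['eef_rot'],st['force'],st['gripper_width'])
cv2.imwrite('pics/w10.png',p[:,:,::-1])
p,d=robot.camera('top');cv2.imwrite('pics/t10.png',p[:,:,::-1])
print([(r['score'],r['at']) for r in robot.landmark_of('ring_silver','wrist')[:2]])
print([(r['score'],r['at']) for r in robot.landmark_of('pan','wrist')[:2]])
print([(r['score'],r['at']) for r in robot.landmark_of('cover_pad','top')[:2]])
plan([485,8,170],-1.612,3,0,dec=3)
E
```

```text
[ 485.12339985 -101.10938198  177.59708789] [-3.13981834e+00 -2.93575141e-04 -1.61219368e+00] [-0.71922474  0.27629984 -0.4128064 ] 0.15887751427987357
[(0.66, [485.4, -104.9, 47.2])]
[(0.64, [483.6, -99.5, 41.3])]
[]
[[[-0.036,0.001,0.002],np.float64(-0.0),0],[[-0.036,0.001,0.002],np.float64(-0.0),0],[[-0.037,0.002,0.002],np.float64(-0.0),0]]
end [484.6   8.2 169.6] -1.612
```

View pics/w10.png

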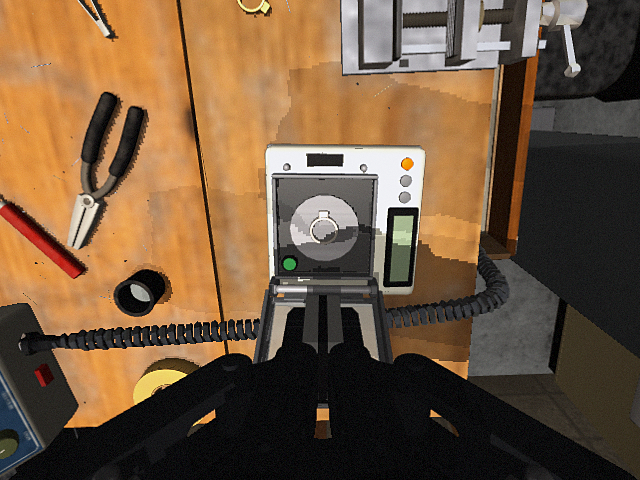

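>>> step_arm --commands '[[[-0.036, 0.001, 0], 0, 0], [[-0.036, 0.001, 0], 0, 0], [[-0.037, 0.002, 0], 0, 0], [[0, 0, 0.015], 0, 0], [[0, 0, 0.02], 0, 0], [[0, 0, 0.013], 0, 0], [[0, 0, 0], 0, 0], [[0, 0, 0], 0, 0]]'

```text
t: 25.5
tcp_pos: [485.1, 7.8, 128.6]
eef_rot: [3.141, -0.0, -1.613]
force: [-0.2, -0.4, 0.6]
gripper_width: -0.0
```

```bash
python3 - <<'E'
from h import *
st=robot.read_state();p,d=robot.camera('wrist');print(st['tcp_pos'],st['eef_rot'],st['force'],st['gripper_width'])
cv2.imwrite('pics/w11.png',p[:,:,::-1])
hy,hz=-53.7,52.6
def corner(th,r): th=np.radians(th);return hy-r*np.cos(th)+6*np.sin(th), hz+r*np.sin(th)+6*np.cos(th)
for th,r in((60,83),(50,84),(40,86),(30,87),(20,89),(10,91),(5,93),(0,96)):
    y,z=corner(th,r);print(th,'tcp',round(y+11,1),round(z,1))
E
```

```text
[485.05062903   7.81522544 128.62916199] [ 3.14070858e+00 -3.52597308e-05 -1.61268962e+00] [-0.16245487 -0.43709172  0.61993194] -0.024226178061133277
60 tcp -79.0 127.5
50 tcp -92.1 120.8
40 tcp -104.7 112.5
30 tcp -115.0 101.3
20 tcp -124.3 88.7
10 tcp -131.3 74.3
5 tcp -134.8 66.7
0 tcp -138.7 58.6
```

View pics/w11.png

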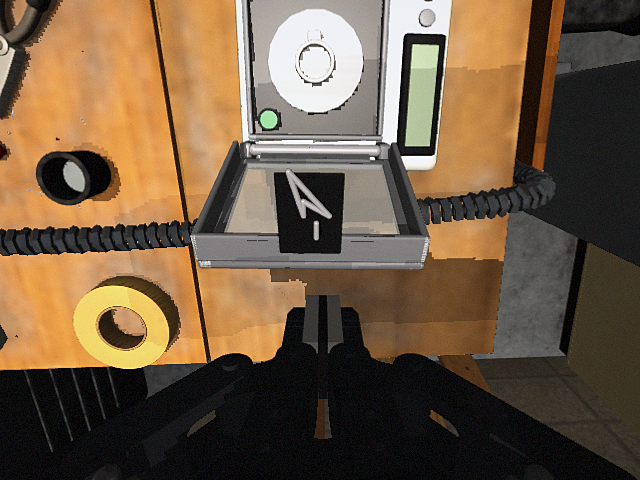

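>>> step_arm --commands '[[[0.008, 0, 0], 0, 0], [[0.004, 0, 0], 0, 0], [[0.005, 0, 0], 0, 0], [[0.006, 0, 0], 0, 0], [[0.007, 0, 0], 0, 0], [[0.007, 0, 0], 0, 0], [[0.007, 0, 0], 0, 0], [[0.007, 0, 0], 0, 0]]'

```text
t: 26.35
tcp_pos: [483.1, -43.6, 128.7]
eef_rot: [3.141, 0.0, -1.612]
force: [-0.5, 0.7, 0.4]
gripper_width: 0.1
```

>>> step_arm --commands '[[[0.006, 0, 0], 0, 0], [[0.006, 0, 0], 0, 0], [[0.006, 0, 0], 0, 0], [[0.006, 0, 0], 0, 0], [[0.006, 0, 0], 0, 0], [[0.006, 0, 0], 0, 0], [[0, 0, 0], 0, 0], [[0, 0, 0], 0, 0]]'

```text
t: 27.15
tcp_pos: [481.7, -79.1, 128.8]
eef_rot: [-3.141, -0.0, -1.613]
force: [-0.2, 0.3, 0.3]
gripper_width: 0.1
```

```bash
python3 - <<'E'
from h import *
st=robot.read_state();p,d=robot.camera('wrist');print(st['tcp_pos'],st['eef_rot'],st['force'],st['gripper_width'])
cv2.imwrite('pics/w12.png',p[:,:,::-1])
E
```

```text
[481.67802461 -79.10071516 128.79180511] [-3.14147425e+00 -1.24796079e-04 -1.61260854e+00] [-0.18639035  0.27689146  0.32637094] 0.11467116016285185
```

View pics/w12.png

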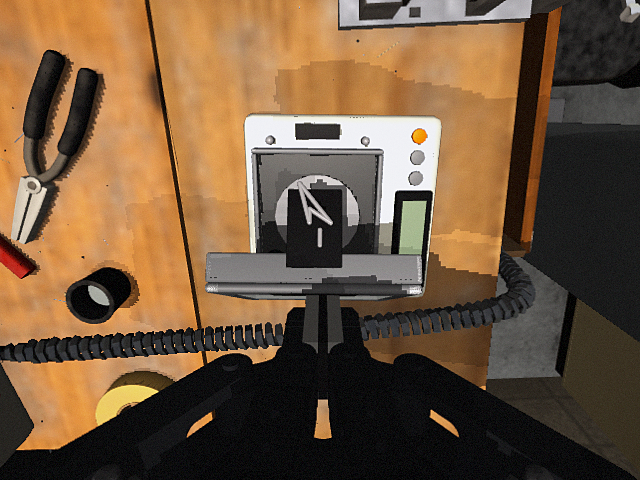

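>>> step_arm --commands '[[[0.0065, 0, 0.004], 0, 0], [[0.0065, 0, 0.004], 0, 0], [[0.0063, 0, 0.004], 0, 0], [[0.0063, 0, 0.0043], 0, 0], [[0.0052, 0, 0.0055], 0, 0], [[0.0052, 0, 0.0057], 0, 0], [[0.0047, 0, 0.006], 0, 0], [[0.0046, 0, 0.0063], 0, 0]]'

```text
t: 28.0
tcp_pos: [479.7, -124.5, 88.3]
eef_rot: [3.142, 0.0, -1.612]
force: [-0.4, 0.8, 0.6]
gripper_width: 0.1
```

```bash
python3 - <<'E'
from h import *
st=robot.read_state();p,d=robot.camera('wrist');print(st['tcp_pos'],st['eef_rot'],st['force'],st['gripper_width'])
cv2.imwrite('pics/w13.png',p[:,:,::-1])
E
```

```text
[ 479.73016632 -124.5370113    88.34163378] [ 3.14150679e+00  3.41533723e-05 -1.61226493e+00] [-0.35314331  0.84555867  0.63278517] 0.062145854708695915
```

View pics/w13.png

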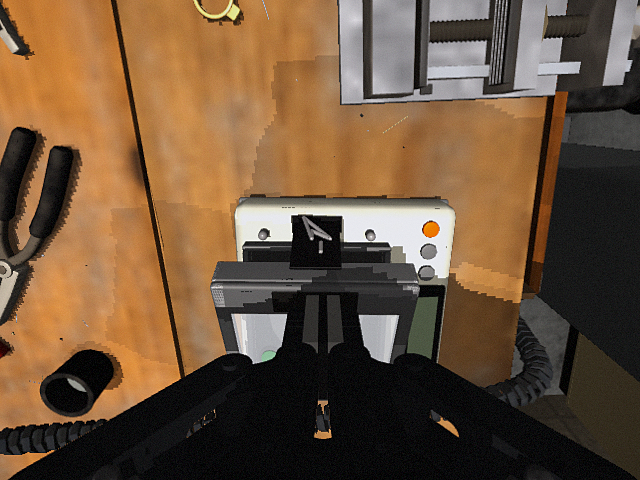

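>>> step_arm --commands '[[[0.0035, -0.001, 0.0065], 0, 0], [[0.0035, -0.001, 0.0065], 0, 0], [[0.003, -0.001, 0.005], 0, 0], [[0.003, 0, 0.004], 0, 0], [[0.002, 0, 0.002], 0, 0], [[0.002, 0, 0.001], 0, 0], [[0, 0, 0], 0, 0], [[0, 0, 0], 0, 0]]'

```text
t: 28.85
tcp_pos: [482.1, -141.5, 64.1]
eef_rot: [-3.141, -0.001, -1.612]
force: [-0.4, 0.2, 0.9]
gripper_width: 0.2
```

```bash
python3 - <<'E'
from h import *
st=robot.read_state();p,d=robot.camera('wrist');print(st['tcp_pos'],st['eef_rot'],st['force'],st['gripper_width'])
cv2.imwrite('pics/w14.png',p[:,:,::-1])
E
```

```text
[ 482.12336667 -141.47131753   64.1286575 ] [-3.14141127e+00 -5.44187974e-04 -1.61234562e+00] [-0.39311008  0.24605566  0.86906163] 0.19310164333828622
```

View pics/w14.png

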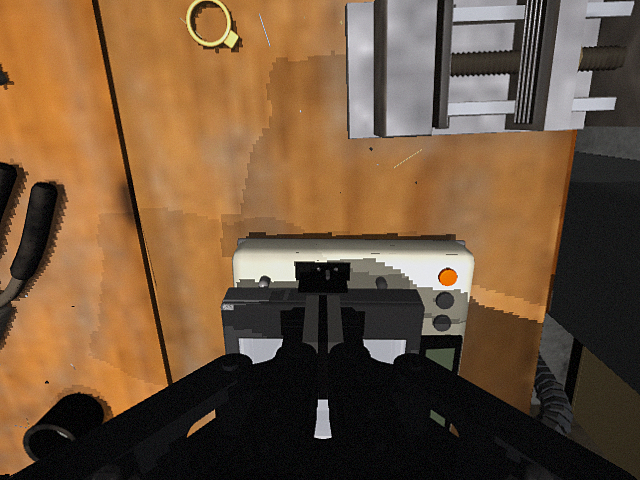

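>>> step_arm --commands '[[[0, 0, 0.001], 0, 0], [[0, 0, 0.001], 0, 0], [[0, 0, 0.001], 0, 0], [[0, 0, 0.001], 0, 0], [[0, 0, 0.001], 0, 0], [[0, 0, 0.001], 0, 0], [[0, 0, 0], 0, 0], [[0, 0, 0], 0, 0]]'

```text
t: 29.7
tcp_pos: [482.3, -141.5, 58.2]
eef_rot: [-3.141, -0.001, -1.612]
force: [0.4, -3.0, 4.6]
gripper_width: -0.0
```

>>> step_arm --commands '[[[0, 0, 0.0005], 0, 0], [[0, 0, 0.0005], 0, 0], [[0, 0, 0.0005], 0, 0], [[0, 0, 0.0005], 0, 0], [[0, 0, 0], 0, 0], [[0, 0, 0], 0, 0], [[0, 0, 0], 0, 0], [[0, 0, 0], 0, 0]]'

```text
t: 30.5
tcp_pos: [482.3, -141.6, 56.4]
eef_rot: [-3.141, -0.001, -1.612]
force: [-1.0, -3.6, 6.6]
gripper_width: -0.1
```

>>> step_arm --commands '[[[0, 0, 0.0005], 0, 0], [[0, 0, 0.0005], 0, 0], [[0, 0, 0.0005], 0, 0], [[0, 0, 0], 0, 0], [[0, 0, 0], 0, 0], [[0, 0, 0], 0, 0], [[0, 0, 0], 0, 0], [[0, 0, 0], 0, 0]]'

```text
t: 31.3
tcp_pos: [482.3, -141.7, 55.1]
eef_rot: [-3.141, -0.001, -1.612]
force: [-2.5, -3.6, 7.6]
gripper_width: 0.0
```

>>> step_arm --commands '[[[0, 0, 0.0005], 0, 0], [[0, 0, 0.0005], 0, 0], [[0, 0, 0], 0, 0], [[0, 0, 0], 0, 0], [[0, 0, 0], 0, 0], [[0, 0, 0], 0, 0], [[0, 0, 0], 0, 0], [[0, 0, 0], 0, 0]]'

```text
t: 32.1
tcp_pos: [482.3, -141.7, 54.2]
eef_rot: [-3.141, -0.001, -1.612]
force: [-2.2, -4.1, 8.2]
gripper_width: 0.1
```

>>> step_arm --commands '[[[0, 0, 0.0005], 0, 0], [[0, 0, 0.0003], 0, 0], [[0, 0, 0], 0, 0], [[0, 0, 0], 0, 0], [[0, 0, 0], 0, 0], [[0, 0, 0], 0, 0], [[0, 0, 0], 0, 0], [[0, 0, 0], 0, 0]]'

```text
t: 32.9
tcp_pos: [482.4, -141.7, 53.6]
eef_rot: [-3.141, -0.001, -1.612]
force: [-3.1, -3.9, 11.0]
gripper_width: -0.2
```

>>> step_arm --commands '[[[0, 0, 0.0004], 0, 0], [[0, 0, 0], 0, 0], [[0, 0, 0], 0, 0], [[0, 0, 0], 0, 0], [[0, 0, 0], 0, 0], [[0, 0, 0], 0, 0], [[0, 0, 0], 0, 0], [[0, 0, 0], 0, 0]]'

```text
t: 33.7
tcp_pos: [482.4, -141.7, 53.3]
eef_rot: [-3.14, -0.001, -1.612]
force: [-3.5, -3.5, 10.3]
gripper_width: -0.0
```

>>> step_arm --commands '[[[0, 0, 0.0005], 0, 0], [[0, 0, 0], 0, 0], [[0, 0, 0], 0, 0], [[0, 0, 0], 0, 0], [[0, 0, 0], 0, 0], [[0, 0, 0], 0, 0], [[0, 0, 0], 0, 0], [[0, 0, 0], 0, 0]]'

```text
t: 34.5
tcp_pos: [482.4, -141.7, 53.0]
eef_rot: [-3.14, -0.001, -1.612]
force: [-3.2, -2.3, 11.7]
gripper_width: 0.2
```

>>> step_arm --commands '[[[0, 0, 0.0003], 0, 0], [[0, 0, 0], 0, 0], [[0, 0, 0], 0, 0], [[0, 0, 0], 0, 0], [[0, 0, 0], 0, 0], [[0, 0, 0], 0, 0], [[0, 0, 0], 0, 0], [[0, 0, 0], 0, 0]]'

```text
t: 35.3
tcp_pos: [482.4, -141.7, 52.7]
eef_rot: [-3.14, -0.001, -1.612]
force: [-4.4, -3.4, 13.8]
gripper_width: 0.3
```

>>> step_arm --commands '[[[0, 0, -0.002], 0, 0], [[0, 0, -0.002], 0, 0], [[0, 0, -0.002], 0, 0], [[0, 0, -0.002], 0, 0], [[0, 0, -0.001], 0, 0], [[0, 0, 0], 0, 0], [[0, 0, 0], 0, 0], [[0, 0, 0], 0, 0]]'

```text
t: 36.1
tcp_pos: [481.9, -140.9, 60.1]
eef_rot: [3.141, 0.001, -1.612]
force: [0.2, 0.5, 0.9]
gripper_width: -0.2
```

>>> step_arm --commands '[[[0, 0, -0.004], 0, 0], [[0, 0, -0.01], 0, 0], [[0.01, 0, -0.02], 0, 0], [[0.02, 0, -0.03], 0, 0], [[0.02, 0, -0.03], 0, 0], [[0.01, 0, -0.02], 0, 0], [[0, 0, 0], 0, 0], [[0, 0, 0], 0, 0]]'

```text
t: 36.9
tcp_pos: [479.6, -201.2, 174.7]
eef_rot: [-3.141, -0.0, -1.613]
force: [-0.3, 0.4, 0.2]
gripper_width: -0.1
```

```bash
python3 - <<'E'
from h import *
for i in range(10): robot.camera('side')
st=robot.read_state();p,d=robot.camera('wrist');print(st['t'],st['tcp_pos'],st['eef_rot'],st['force'],st['gripper_width'])
cv2.imwrite('pics/w15.png',p[:,:,::-1])
print([(r['score'],r['at']) for r in robot.landmark_of('cover_pad','wrist')[:2]])
print([(r['score'],r['at']) for r in robot.landmark_of('ring_silver','wrist')[:2]])
E=ext('wrist',st)
u,v=map(int,w2px(E,[483,-138,58]));print(u,v,px2w(E,u,v,d[v,u]))
p,d=robot.camera('top');cv2.imwrite('pics/t15.png',cv2.resize(p[220:365,215:445,::-1],None,fx=3.4,fy=3.4))
E
```

```text
37.4 [ 479.49538788 -200.96430368  174.14876659] [ 3.14110268e+00  1.70358049e-04 -1.61185522e+00] [ 0.24068001 -0.69157316 -0.25835636] -0.1977789569274214
[]
[]
322 313 [ 479.86272559 -212.1902838   192.00953081]
```

View pics/w15.png

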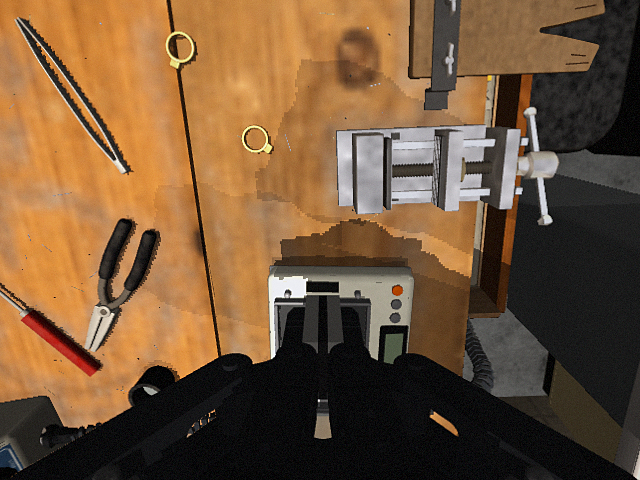

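View pics/t15.png

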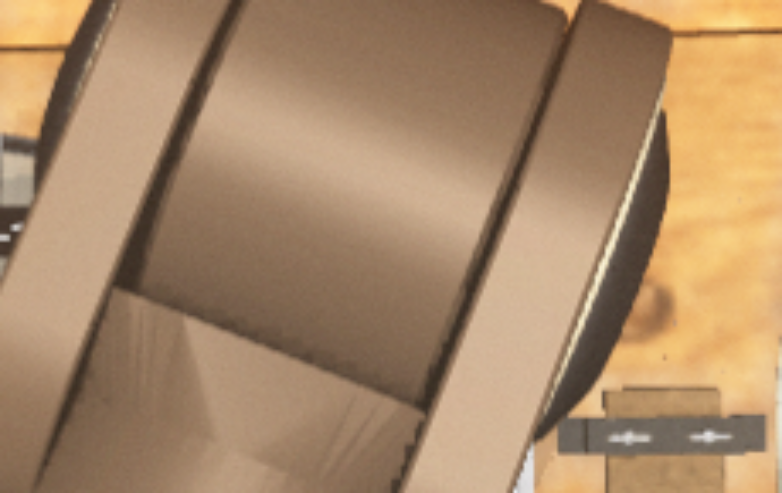

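>>> step_arm --commands '[[[-0.045, 0, -0.002], 0, 0], [[-0.045, 0, -0.002], 0, 0], [[-0.045, 0, 0], 0, 0], [[-0.045, 0.001, 0], 0, 0], [[-0.03, 0.001, 0], 0, 0], [[0, 0, 0.015], 0, 0], [[0, 0, 0.02], 0, 0], [[0, 0, 0.013], 0, 0]]'

```text
t: 38.4
tcp_pos: [485.9, 9.1, 129.4]
eef_rot: [3.141, -0.0, -1.611]
force: [0.4, -0.5, 0.1]
gripper_width: 0.5
```

```bash
python3 - <<'E'
from h import *
st=robot.read_state();p,d=robot.camera('wrist');print(st['tcp_pos'],st['eef_rot'],st['force'],st['ft_torque'])
cv2.imwrite('pics/w16.png',p[:,:,::-1])
print([(r['score'],r['at']) for r in robot.landmark_of('ring_silver','wrist')[:2]])
E
```

```text
[485.93176425   9.11048863 129.3577186 ] [ 3.14095476e+00 -9.43114547e-05 -1.61129608e+00] [ 0.36768433 -0.53173981  0.11606549] [ 0.01991382  0.0166348  -0.01845731]
[(0.71, [485.8, -104.6, 48.1])]
```

View pics/w16.png

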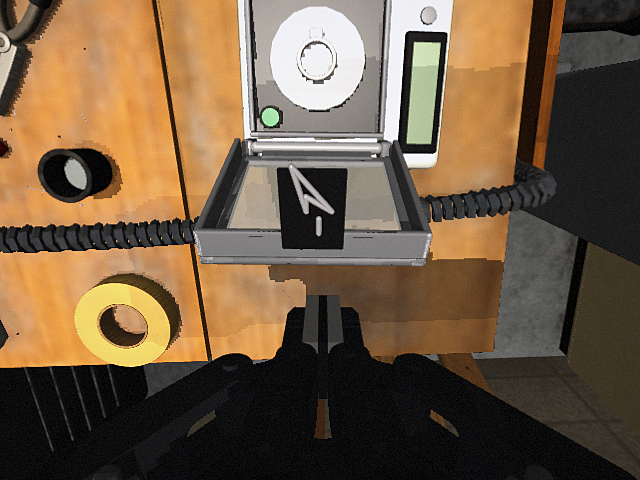

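>>> step_arm --commands '[[[0.01, 0, 0], 0, 0], [[0.006, 0, 0], 0, 0], [[0.006, 0, 0], 0, 0], [[0.007, 0, 0], 0, 0], [[0.007, 0, 0], 0, 0], [[0.007, 0, 0], 0, 0], [[0.007, 0, 0], 0, 0], [[0.007, 0, 0], 0, 0]]'

```text
t: 39.3
tcp_pos: [483.8, -48.9, 130.4]
eef_rot: [3.141, 0.0, -1.612]
force: [0.3, 0.0, -0.8]
gripper_width: 0.2
```

>>> step_arm --commands '[[[0.0065, 0, 0], 0, 0], [[0.0065, 0, 0], 0, 0], [[0.0065, 0, 0], 0, 0], [[0.0065, -0.001, 0], 0, 0], [[0.0065, 0, 0.003], 0, 0], [[0.0065, 0, 0.004], 0, 0], [[0.0065, 0, 0.004], 0, 0], [[0.0063, 0, 0.004], 0, 0]]'

```text
t: 40.1
tcp_pos: [482.7, -100.5, 114.9]
eef_rot: [3.141, 0.0, -1.612]
force: [-0.3, 0.3, -0.2]
gripper_width: -0.1
```

```bash
python3 - <<'E'
from h import *
st=robot.read_state();print(st['tcp_pos'],st['force'])
E
```

```text
[ 482.6826331  -100.49125818  114.89196504] [-0.29564548  0.31334908 -0.16451785]
```

>>> step_arm --commands '[[[0.0072, 0, 0.0068], 0, 0], [[0.0073, -0.001, 0.0068], 0, 0], [[0.0047, 0, 0.0063], 0, 0], [[0.0046, -0.001, 0.0063], 0, 0], [[0.004, 0, 0.007], 0, 0], [[0.004, -0.001, 0.0074], 0, 0], [[0.0065, 0, 0.005], 0, 0], [[0.007, 0, 0.0033], 0, 0]]'

```text
t: 40.9
tcp_pos: [483.8, -145.8, 65.9]
eef_rot: [3.141, 0.0, -1.612]
force: [-0.2, -0.0, 0.8]
gripper_width: 0.0
```

```bash
python3 - <<'E'
from h import *
st=robot.read_state();p,d=robot.camera('wrist');print(st['tcp_pos'],st['eef_rot'],st['force'],st['ft_torque'])
cv2.imwrite('pics/w17.png',p[:,:,::-1])
E
```

```text
[ 483.79423298 -145.7826843    65.93389005] [ 3.14121743e+00  5.69371515e-05 -1.61181751e+00] [-0.19594129 -0.01928051  0.83776547] [ 0.13787998 -0.00660472 -0.01160901]
```

View pics/w17.png

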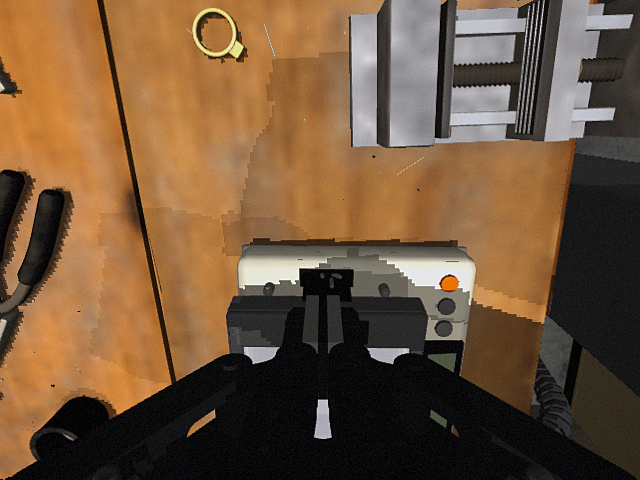

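>>> step_arm --commands '[[[0, 0, 0.002], 0, 0], [[0, 0, 0.002], 0, 0], [[0, 0, 0.001], 0, 0], [[0, 0, 0.001], 0, 0], [[0, 0, 0.001], 0, 0], [[0, 0, 0.0005], 0, 0], [[0, 0, 0.0005], 0, 0], [[0, 0, 0.0005], 0, 0]]'

```text
t: 41.75
tcp_pos: [484.1, -145.6, 58.3]
eef_rot: [-3.141, -0.0, -1.612]
force: [-1.3, -2.2, 3.7]
gripper_width: 0.1
```

>>> step_arm --commands '[[[0, 0, 0.0005], 0, 0], [[0, 0, 0.0005], 0, 0], [[0, 0, 0.0005], 0, 0], [[0, 0, 0.0005], 0, 0], [[0, 0, 0], 0, 0], [[0, 0, 0], 0, 0], [[0, 0, 0], 0, 0], [[0, 0, 0], 0, 0]]'

```text
t: 42.55
tcp_pos: [484.1, -145.7, 56.4]
eef_rot: [-3.141, -0.001, -1.612]
force: [-0.6, -3.5, 5.8]
gripper_width: -0.2
```

>>> step_arm --commands '[[[0, 0, 0.0005], 0, 0], [[0, 0, 0.0005], 0, 0], [[0, 0, 0.0005], 0, 0], [[0, 0, 0.0005], 0, 0], [[0, 0, 0], 0, 0], [[0, 0, 0], 0, 0], [[0, 0, 0], 0, 0], [[0, 0, 0], 0, 0]]'

```text
t: 43.35
tcp_pos: [484.2, -145.8, 54.6]
eef_rot: [-3.141, -0.001, -1.612]
force: [-2.1, -2.8, 7.6]
gripper_width: -0.1
```

>>> step_arm --commands '[[[0, 0, 0.0005], 0, 0], [[0, 0, 0.0005], 0, 0], [[0, 0, 0], 0, 0], [[0, 0, 0], 0, 0], [[0, 0, 0], 0, 0], [[0, 0, 0], 0, 0], [[0, 0, 0], 0, 0], [[0, 0, 0], 0, 0]]'

```text
t: 44.15
tcp_pos: [484.2, -145.8, 53.9]
eef_rot: [-3.141, -0.001, -1.612]
force: [-2.5, -2.1, 9.3]
gripper_width: 0.0
```

>>> step_arm --commands '[[[0, 0, 0.0005], 0, 0], [[0, 0, 0.0003], 0, 0], [[0, 0, 0], 0, 0], [[0, 0, 0], 0, 0], [[0, 0, 0], 0, 0], [[0, 0, 0], 0, 0], [[0, 0, 0], 0, 0], [[0, 0, 0], 0, 0]]'

```text
t: 44.95
tcp_pos: [484.2, -145.8, 53.2]
eef_rot: [-3.14, -0.001, -1.612]
force: [-2.5, -2.1, 10.5]
gripper_width: -0.3
```

>>> step_arm --commands '[[[0, 0, 0.0004], 0, 0], [[0, 0, 0.0002], 0, 0], [[0, 0, 0], 0, 0], [[0, 0, 0], 0, 0], [[0, 0, 0], 0, 0], [[0, 0, 0], 0, 0], [[0, 0, 0], 0, 0], [[0, 0, 0], 0, 0]]'

```text
t: 45.75
tcp_pos: [484.3, -145.8, 52.8]
eef_rot: [-3.14, -0.001, -1.612]
force: [-3.4, -2.1, 10.9]
gripper_width: 0.0
```

>>> step_arm --commands '[[[0, 0, 0.0004], 0, 0], [[0, 0, 0.0003], 0, 0], [[0, 0, 0], 0, 0], [[0, 0, 0], 0, 0], [[0, 0, 0], 0, 0], [[0, 0, 0], 0, 0], [[0, 0, 0], 0, 0], [[0, 0, 0], 0, 0]]'

```text
t: 46.55
tcp_pos: [484.3, -145.8, 52.3]
eef_rot: [-3.14, -0.001, -1.612]
force: [-3.0, -2.9, 13.5]
gripper_width: 0.2
```

>>> step_arm --commands '[[[0, 0, 0.0003], 0, 0], [[0, 0, 0], 0, 0], [[0, 0, 0], 0, 0], [[0, 0, 0], 0, 0], [[0, 0, -0.002], 0, 0], [[0, 0, -0.0025], 0, 0], [[0, 0, -0.0015], 0, 0], [[0, 0, 0], 0, 0]]'

```text
t: 47.35
tcp_pos: [484.1, -145.7, 57.0]
eef_rot: [-3.141, -0.001, -1.612]
force: [-0.4, -2.3, 4.3]
gripper_width: 0.0
```

```bash
python3 - <<'E'
from h import *
for i in range(3):
    st=robot.read_state();p,d=robot.camera('wrist');print(st['tcp_pos'],st['force'],st['ft_torque'])
cv2.imwrite('pics/w18.png',p[:,:,::-1]);np.save('d18.npy',d)
E
```

```text
[ 484.07232426 -145.66942296   56.98251428] [-0.41100558 -2.29165132  4.33506871] [-5.49840094e-01  1.67644382e-01  4.67237797e-04]
[ 484.07868214 -145.67775867   56.83388975] [-0.23084403 -2.44868483  5.53213565] [-0.55843842  0.07096307  0.03474472]
[ 484.09615784 -145.68354263   56.75740528] [-1.00083824 -2.3376299   5.3486206 ] [-0.61729639  0.032865   -0.02619801]
```

View pics/w18.png

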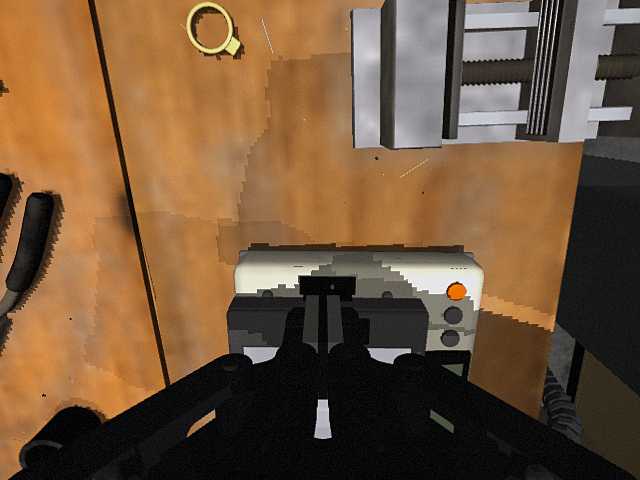

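>>> step_arm --commands '[[[0, 0, -0.001], 0, 0], [[0, 0, -0.001], 0, 0], [[0, 0, -0.0005], 0, 0], [[0, 0, 0], 0, 0], [[0, 0, 0], 0, 0], [[0, 0, 0], 0, 0], [[0, 0, 0], 0, 0], [[0, 0, 0], 0, 0]]'

```text
t: 48.3
tcp_pos: [483.9, -145.4, 59.1]
eef_rot: [3.142, 0.0, -1.612]
force: [0.2, -0.6, -0.2]
gripper_width: -0.0
```

```bash
python3 - <<'E'
from h import *
for i in range(3):
    st=robot.read_state();p,d=robot.camera('wrist');print(st['tcp_pos'],st['force'],st['ft_torque'])
E
```

```text
[ 483.88125111 -145.40186694   59.08854773] [ 0.22462886 -0.59777825 -0.15496312] [-0.01040134 -0.0054026  -0.02016241]
[ 483.89235569 -145.40832269   59.1078278 ] [ 0.15945349 -0.71671885  0.47373827] [-0.02410918 -0.03732044 -0.01106952]
[ 483.91238789 -145.43536886   59.10717324] [-0.19621177  0.85591306 -0.92150289] [-0.00680494  0.02415166 -0.04364024]
```

>>> step_arm --commands '[[[0, 0, -0.001], 0, 0], [[0, 0, -0.002], 0, 0], [[0, 0, -0.002], 0, 0], [[0, 0, 0], 0, 0], [[0, 0, 0], 0, 0], [[0, 0, 0], 0, 0], [[0, 0, 0], 0, 0], [[0, 0, 0], 0, 0]]'

```text
t: 49.25
tcp_pos: [483.9, -145.4, 64.1]
eef_rot: [3.142, 0.0, -1.612]
force: [0.2, -0.1, -0.5]
gripper_width: 0.3
```

```bash
python3 - <<'E'
from h import *
for i in range(3):
    st=robot.read_state();p,d=robot.camera('wrist');print(st['tcp_pos'],st['force'],st['ft_torque'])
cv2.imwrite('pics/w19.png',p[:,:,::-1])
E
```

```text
[ 483.87551079 -145.40958299   64.07259107] [ 0.21219744 -0.08870326 -0.49803553] [ 0.00636201  0.00501357 -0.05018093]
[ 483.87802944 -145.43031003   64.06831092] [-0.53331984 -0.21173873 -0.705144  ] [0.02207735 0.02051793 0.01791864]
[ 483.87616895 -145.41808231   64.07762619] [-0.49999389 -0.18494911 -0.44704403] [-0.00072464 -0.02962756  0.01904706]
```

View pics/w19.png

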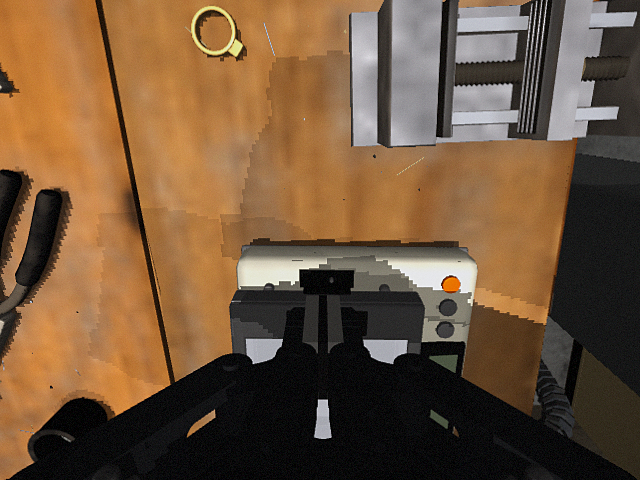

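>>> step_arm --commands '[[[0, 0, -0.005], 0, 0], [[0, 0, -0.02], 0, 0], [[0, 0, -0.04], 0, 0], [[-0.01, 0, -0.045], 0, 0], [[-0.02, 0, -0.04], 0, 0], [[-0.02, 0, -0.02], 0, 0], [[0, 0, 0], 0, 0], [[0, 0, 0], 0, 0]]'

```text
t: 50.2
tcp_pos: [486.2, -95.4, 234.3]
eef_rot: [-3.141, -0.0, -1.611]
force: [-0.1, -0.6, -0.8]
gripper_width: -0.1
```

```bash
python3 - <<'E'
from h import *
st=robot.read_state();p,d=robot.camera('wrist');print(st['t'],st['tcp_pos'],st['force'])
cv2.imwrite('pics/w20.png',p[:,:,::-1])
for th in ('cover_pad','ring_silver','ring_gold'):print(th,[(r['score'],r['at']) for r in robot.landmark_of(th,'wrist')[:2]])
E
```

```text
50.2 [486.15018126 -95.41089819 234.25561141] [-0.12878264 -0.55812964 -0.7624625 ]
cover_pad [(0.63, [482.3, -141.9, 60.0])]
ring_silver []
ring_gold [(0.71, [526.5, -264.4, -0.8])]
```

View pics/w20.png

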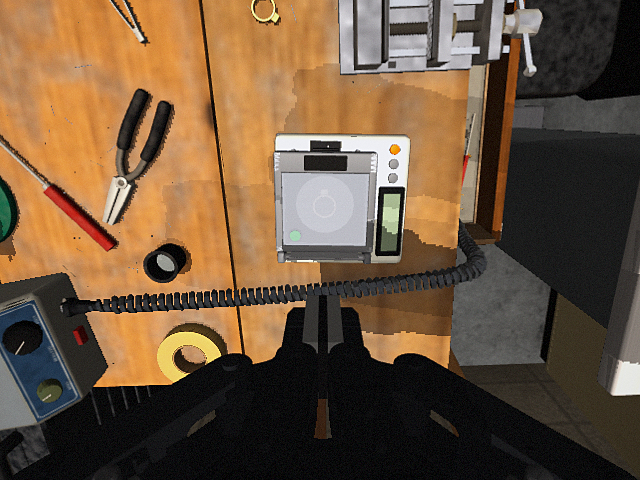

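The cover is shut, with its pad at pixel (326,162). The ring shows through it at (325,206), in the middle of the pan. The arm is clear of everything, so I'm handing the job in.

```bash
python3 -c "
from bench import robot
print(robot.close_job())"
```

```text
the job is handed in; nothing more can be done
None
```

The job is handed in at about 50 s: the cover is latched shut with the silver ring flat on the middle of the pan. `close_job` gives no verdict.

**What I did:**
- **Opening:** I pressed the pad to about 12 N vertical (13 N total), and the cover sprang fully open.
- **Placing the ring:** I gripped the ring across its band, lowered it until I felt about 2 N on the pan, and let go.
- **Closing:** I swung the cover down with closed fingers and pressed the pad. The first attempt, about 14 N vertical (15 N total), did not latch and the cover reopened. I never found out why. The second attempt pressed about 4 mm nearer the free edge. The last reading there was 13.5 N vertical, about 14 N total, followed by a final 0.3 mm push with no reading taken at its peak. This time the latch held.

**Last checks:**
- **Latch:** After I let go, the force and torque on the fingers were about zero at 59 and 64 mm height. The final wrist picture shows the cover shut.
- **Ring:** It shows through the clear cover in the middle of the pan. The network did not report it there, so this rests on the picture alone. Before the cover closed, the ring's estimated position was about 5 mm from the pan's centre.
- **Pad height:** The network put the pad at 60 mm, against 55–59 mm in its estimates with the cover shut at the start. I put this down to measurement error.
- **Other objects:** The gold ring by the vise read within about 2 mm of its first position. I did not measure the other gold ring, the loupe or the tweezers again, but the arm never worked close to them.

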